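# Load the sprung plate magazine and lock its winged hold-down

## Task

Load the plate feeder: turn its red winged knob all the way so that the hold-down arm swings clear of the magazine, then press every blue plate blank lying on the bench down against the spring, one on top of the other, until each is caught under the two sprung catches, and finally turn the knob fully back so that the arm lies over the stack again. Do not lean on the yellow guard that stands close beside the knob, and leave the other tools where they lie.

Things in the scene. Friction and masses are not known exactly. Their poses are not given: they have to be found in the camera images.
- mouth (a point): point on the vertical centre line of the feeder's magazine, level with the underside of its two sprung catches, 60 mm above the bench. Axes: z up, y along the magazine's length (the way the 60 mm side of a loaded plate lies), x across it; the knob's axis is 78 mm from here towards -y. The feeder is fixed to the bench but at another place and yaw each time
- feeder: the fixed feeder; origin below the mouth point at bench level, axes as there. Its magazine is a well 39 mm (x) by 62 mm (y) inside: four corner posts up to 69 mm above the bench, then flared lips to 74 mm (mouth 46 x 69 mm). The middle 46 mm of both long sides (+x, -x) is open for fingers that hold a plate by its width. Base plate 8 mm thick, 110 mm (x), y from -138 to 62 mm
- catch_a (a joint): how far the steel catch at the middle of the magazine's +y end is pushed out, m: 0 at rest (pokes 4.5 mm into the well), up to 0.007; light spring. 18 mm wide, flat below at 60 mm above the bench, sloped above up to 68 mm. A plate laid in the mouth rests on both slopes, its underside about 67 mm above the bench
- catch_b (a joint): the same catch at the -y end. Pushed down at its middle (5 to 20 N) a plate drives both catches apart; once its top is below 60 mm they snap back over it and the spring under the stack holds it up against them. Push its top 2 to 5 mm below that level. The next plate goes on top of it in the same way; five fit
- wing_knob (a joint): angle of the red winged knob and its hold-down arm, rad: 0 = fully shut (arm along the feeder's +y, its foot over the magazine), grows clockwise seen from above (foot swings towards the feeder's +x) up to the stop at 1.4 = fully open. Starts within 0.1 of shut; stays where it is left; turning takes about 0.05 N m
- wings (a point): centre of the knob's wings, on its vertical axis, 95 mm above the bench; turns with the knob. One straight upright bar: 56 mm long along y, 10 mm thick along x, 24 mm tall (83 to 107 mm above the bench), gripped across the thickness from above. Beneath it the arm (14 mm wide, 75 to 81 mm above the bench) runs 84 mm along +y; a red collar of 26 mm diameter lies on the arm up to 84 mm
- guard: yellow upright sheet fixed to the feeder beside the knob, 100 mm wide (x), 3 mm thick (y), 91 mm tall; origin at the centre of its lower edge, top 99 mm above the bench. Its near face is 36 mm from the knob's axis, 8 mm from the wing tip when shut: open the fingers only a little when the wings lie parallel to it (knob open)
- foot (a point): bottom centre of the black rubber foot (14 mm diameter, 10 mm long) under the free end of the arm, 65 mm above the bench; when shut it is over the magazine's centre, 5 mm above a well-caught stack, and it knocks against a plate that is not pressed home
- follower (a joint): how far the spring plate under the stack has been pressed down, m: 0 when empty, about 0.008 more for each plate, stop at 0.047; the spring pushes up with 2.4 N when empty, 60 N/m more on the way
- plate1_mid (a point): one blue-painted aluminium plate blank, 36 x 60 x 8 mm, 50 g; the point is its centre; own x along the 36 mm width, y along the 60 mm length, z through the thickness. Starts flat on the bench, or is absent (None)
- plate2_mid (a point): one blue-painted aluminium plate blank, 36 x 60 x 8 mm, 50 g; the point is its centre; own x along the 36 mm width, y along the 60 mm length, z through the thickness. Starts flat on the bench, or is absent (None)
- plate3_mid (a point): one blue-painted aluminium plate blank, 36 x 60 x 8 mm, 50 g; the point is its centre; own x along the 36 mm width, y along the 60 mm length, z through the thickness. Starts flat on the bench, or is absent (None)
- plate4_mid (a point): one blue-painted aluminium plate blank, 36 x 60 x 8 mm, 50 g; the point is its centre; own x along the 36 mm width, y along the 60 mm length, z through the thickness. Starts flat on the bench, or is absent (None)
- plate5_mid (a point): one blue-painted aluminium plate blank, 36 x 60 x 8 mm, 50 g; the point is its centre; own x along the 36 mm width, y along the 60 mm length, z through the thickness. Starts flat on the bench, or is absent (None)
- shoe: steel heart-bar horseshoe lying flat, 140 x 130 x 10 mm, leave alone; origin under its middle
- puller: nail puller with red grips, 205 mm long, leave alone; origin under its pivot
- pritchel: polished steel pritchel rod, 190 mm long, 16 mm thick, leave alone; origin under its middle
- hardy: squat dark hardy tool, 40 x 40 mm, 48 mm tall, standing between the plates and the feeder, leave alone; origin under its middle
- mallet: hammer lying on the bench, leave alone; origin under it
- salve: closed tin, 60 mm diameter, 60 mm tall, leave alone; origin under its middle
There are look-alikes about, which are no part of the job. What is shaped like the part that bears plate5_mid but orange is not meant. Leave any pink look-alike of the feeder alone.

How it is judged:
On the way, in this order (a step that is already met when the one before it is completed fails the run):
1. the winged knob is turned fully open, the arm clear of the magazine (value of joint wing_knob above 1.2 rad), for 0.2 s.
2. every plate present is caught under the catches, the knob still open (x of plate1_mid in the frame of mouth between -0.006 and 0.006 m and y of plate1_mid in the frame of mouth between -0.006 and 0.006 m and z of plate1_mid in the frame of mouth between -0.05 and -0.002 m and angle between the z axis of each of plate1_mid, plate2_mid, plate3_mid, plate4_mid, plate5_mid and the z axis of mouth, either way round below 0.15 rad and x of plate2_mid in the frame of mouth between -0.006 and 0.006 m and y of plate2_mid in the frame of mouth between -0.006 and 0.006 m and z of plate2_mid in the frame of mouth between -0.05 and -0.002 m and x of plate3_mid in the frame of mouth between -0.006 and 0.006 m and y of plate3_mid in the frame of mouth between -0.006 and 0.006 m and z of plate3_mid in the frame of mouth between -0.05 and -0.002 m and x of plate4_mid in the frame of mouth between -0.006 and 0.006 m and y of plate4_mid in the frame of mouth between -0.006 and 0.006 m and z of plate4_mid in the frame of mouth between -0.05 and -0.002 m and x of plate5_mid in the frame of mouth between -0.006 and 0.006 m and y of plate5_mid in the frame of mouth between -0.006 and 0.006 m and z of plate5_mid in the frame of mouth between -0.05 and -0.002 m and value of joint wing_knob above 1 rad), for 0.2 s.
3. the knob is turned fully back, the arm over the stack (value of joint wing_knob below 0.15 rad), for 0.2 s.
At the end, for the whole second after the job is handed in: Every plate present lies level (within 0.15 rad) in the magazine, centred within 6 mm each way, its centre at least 2 mm below the underside of the catches, at rest; the winged knob is back within 0.15 rad of fully shut; nothing is held (x of plate1_mid in the frame of mouth between -0.006 and 0.006 m and y of plate1_mid in the frame of mouth between -0.006 and 0.006 m and z of plate1_mid in the frame of mouth between -0.05 and -0.002 m and angle between the z axis of each of plate1_mid, plate2_mid, plate3_mid, plate4_mid, plate5_mid and the z axis of mouth, either way round below 0.15 rad and x of plate2_mid in the frame of mouth between -0.006 and 0.006 m and y of plate2_mid in the frame of mouth between -0.006 and 0.006 m and z of plate2_mid in the frame of mouth between -0.05 and -0.002 m and x of plate3_mid in the frame of mouth between -0.006 and 0.006 m and y of plate3_mid in the frame of mouth between -0.006 and 0.006 m and z of plate3_mid in the frame of mouth between -0.05 and -0.002 m and x of plate4_mid in the frame of mouth between -0.006 and 0.006 m and y of plate4_mid in the frame of mouth between -0.006 and 0.006 m and z of plate4_mid in the frame of mouth between -0.05 and -0.002 m and x of plate5_mid in the frame of mouth between -0.006 and 0.006 m and y of plate5_mid in the frame of mouth between -0.006 and 0.006 m and z of plate5_mid in the frame of mouth between -0.05 and -0.002 m and value of joint wing_knob below 0.15 rad and contact force between the fingers and anything else below 0.5 N and linear speed of each of plate1, plate2, plate3, plate4, plate5 below 0.02 m/s); the robot touches nothing.
It fails at once if the guard is leaned on with more than 15 N (contact force between any of the fingers, the arm and guard above 15 N).
It fails at once if another tool is moved more than 3 cm (distance of any of shoe, puller, pritchel, hardy, mallet, salve from where it was at the start of the episode above 0.03 m).
Of plate1, plate2, plate3, plate4, plate5 only 3 to 5 are there at a start; the rules pass over those that are not, and their reading is None.
At some moment in a run one of plate1, plate2, plate3, plate4, plate5 may be knocked a few centimetres aside while the robot is not near it.
Once in a run the grip may slacken for a moment while it holds something.
It also fails if it takes over 210 s, if anything falls off the work surface, if the arm or the gripper's body presses on something with over 40 N, if the wrist force passes 120 N, or if a joint passes its speed limit or range.

## Robot

A 6-joint arm with a two-finger parallel gripper is mounted at the origin on the work surface. World frame = base frame: x ahead of the robot, y to its left, z up, the work surface at z = 0. Lengths are in m, angles in rad, forces in N, time in s.
With the tool pointing down it reaches from about 0.15 to 0.775 m from the base axis. Payload 6.1 kg.
Tool frame: the origin (TCP) lies midway between the tips of the shut fingers; the grasp point (between the pads) lies 19 mm behind it; z points along the fingers, y is the direction in which the jaws open and shut (so a half turn about z gives the same grasp; the last joint's range is limited). The gripper opens to 85 mm and grips with 20 to 120 N. Pads are 22 mm wide; open, the fingers measure 114 mm over their backs; the gripper's body (76 mm by 85 mm) begins 54 mm behind the grasp point. The pads swing forward as they close: fully open they stand 13 mm farther back than shut.
Start: joints at [-1.223, 0.126, -0.04, 1.405, 0, 1.571], TCP at [0.179, -0.494, 0.231] pointing down, gripper open.
Joint ranges: [-2.72, 2.72], [-0.95, 1.95], [-1.27, 1.35], [-1.78, 2.02], [-1.46, 1.47], [-3.14, 3.14]. Speed limits (rad/s): [2.39, 2.39, 3.01, 3.14, 3.14, 3.14].

## Interface

Orientations are given as a unit quaternion [w, x, y, z].
In Python, from bench import status, viewer, arm gives the robot as it stands.
- The arm moves only by the shell command python3 -m pendant 'ROWS' [FORCE]. ROWS is text: rows parted by semicolons, each of 7 numbers parted by spaces: the shift along the world's x, y, z each as a share of 50 cm, from -1 to 1, then the turn, a rotation vector about the world's x, y, z each as a share of 1.5 rad, from -1 to 1, then the opening, from 0 (shut) to 1 (fully open). In form: x y z ax ay az jaw; .... A call has 1 to 12 rows; each row is the pose to reach, as a shift and turn from the pose commanded when the call began; what a row does not reach only later rows make up. A row lasts 1/12 s, in which the tool goes at most 41.7 mm and 7.16 degrees, less where a joint would pass 70% of its speed; a pose out of reach is approached as far as the arm can. A call with a number of a shift or a turn outside -1 to 1 is refused whole. A call with a gripper value outside its range is refused whole. The fingers move at their own pace and stop on an object; FORCE is the grip in N (left out, the last holds). Time passes only in rows, so rows that repeat a pose let the fingers close. It gives the time, the measured TCP pose, the force and the opening at its end, in the units of the state.
- status.get_obs(): the state, without advancing time (a new reading comes with each control period).
- viewer.get_image(name): name is "scene" or "top" or "wrist"; returns the picture (400x640x3 uint8, red, green, blue); there is no depth.
- viewer.calibration(name): a dict with "intrinsics" (3x3 intrinsics, pixels), "R" (3x3) and "t" (3): a world point X has camera coordinates R X + t. Camera axes: x right, y down, z forward; pixel columns grow to the right and rows downward; lengths in m; the calibration is good to about 2 mm. A picture is of the moment at which its call begins: read the wrist's pose just before it. calibration takes no time and is no camera call; for the wrist camera it gives the pose at the moment of the call.
- arm.sign_off(): hands the job in, once; it reports no verdict.
The state is a dict: "t": time; "joints": joint angles; "qd": joint speeds; "tau": joint torques, N m; "tcp_pos": TCP position; "tcp_rot": TCP orientation; "wrist_force": force on the tool from outside, world axes, zero at the start; "torque": the same for the moment, N m; "opening": finger opening in m.
Only numpy, scipy, OpenCV 4.12 (cv2) and the standard library are available. Lean on these libraries where they do the work, as an engineer would, in place of code of your own. Each camera call takes 0.05 s, during which the arm holds its last target.

## Working session

There is one attempt and no reset: what is moved stays moved. The work goes in short steps, Python scripts to look and compute and a shell command to move; the robot and the scene stay as the last step left them, time stands still between calls to the robot, and variables do not carry over. Pictures are saved under pics/ and viewed, and the job is handed in when it is done.

```bash
ls -la; mkdir -p pics; python3 - <<'E'
from bench import status, viewer, arm
import cv2
o=status.get_obs(); print({k:(v if not hasattr(v,'round') else v) for k,v in o.items()})
for n in ("scene","top","wrist"):
    im=viewer.get_image(n); cv2.imwrite(f"pics/{n}0.png",im[:,:,::-1]); c=viewer.calibration(n); print(n,c)
E
```

```text
total 12
drwxr-xr-x  3 agent agent 4096 Dec  6 06:17 .
drwxr-xr-x 23 root  root  4096 Dec  6 06:17 ..
drwxr-xr-x  2 agent agent 4096 Dec  6 06:17 pics
{'t': 0.0, 'joints': array([-1.22299372e+00,  1.26397286e-01, -4.05830688e-02,  1.40537847e+00,
        7.37391932e-06,  1.57077377e+00]), 'qd': array([ 0.00052504,  0.00169209,  0.00037873,  0.00103728, -0.0002665 ,
        0.00030067]), 'tau': array([ 3.20659965e-03, -4.35913253e+01,  3.52924669e+01,  1.73037389e-02,
        1.64976959e-04, -9.38189856e-06]), 'tcp_pos': array([ 0.17880766, -0.49320129,  0.2305308 ]), 'tcp_rot': array([-7.70105008e-04,  9.84914985e-01,  1.73037170e-01, -1.31536442e-04]), 'wrist_force': array([ 0.12276129,  0.00072276, -0.02288795]), 'torque': array([ 0.00210729,  0.01316964, -0.03039146]), 'opening': 0.08520143891902568}
scene {'intrinsics': array([[419.74181729,   0.        , 319.87175312],
       [  0.        , 419.74181729, 202.43431384],
       [  0.        ,   0.        ,   1.        ]]), 'R': array([[-0.80637087,  0.59085748,  0.02556275],
       [ 0.27760827,  0.4163228 , -0.86579962],
       [-0.52220654, -0.69105916, -0.4997375 ]]), 't': array([ 0.45616377, -0.07008824,  1.43130047])}
top {'intrinsics': array([[441.56678297,   0.        , 319.41912204],
       [  0.        , 441.56678297, 208.71488577],
       [  0.        ,   0.        ,   1.        ]]), 'R': array([[-0.02475626, -0.9995677 , -0.01586032],
       [-0.99695722,  0.02585842, -0.0735367 ],
       [ 0.07391503,  0.01399157, -0.99716639]]), 't': array([0.0391602 , 0.59936088, 1.48701761])}
wrist {'intrinsics': array([[311.95914905,   0.        , 319.5904562 ],
       [  0.        , 311.95914905, 194.71086688],
       [  0.        ,   0.        ,   1.        ]]), 'R': array([[ 0.3401396 , -0.94037372, -0.00152395],
       [-0.8997437 , -0.3259138 ,  0.2902438 ],
       [-0.27343432, -0.09735224, -0.95695152]]), 't': array([-0.52424457, -0.03793428,  0.37893433])}
```

View pics/top0.png

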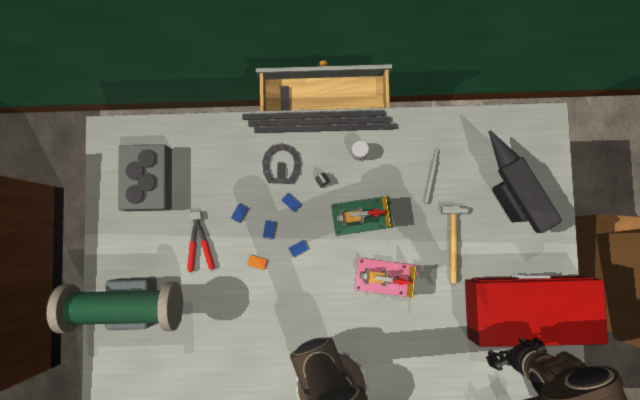

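View pics/scene0.png

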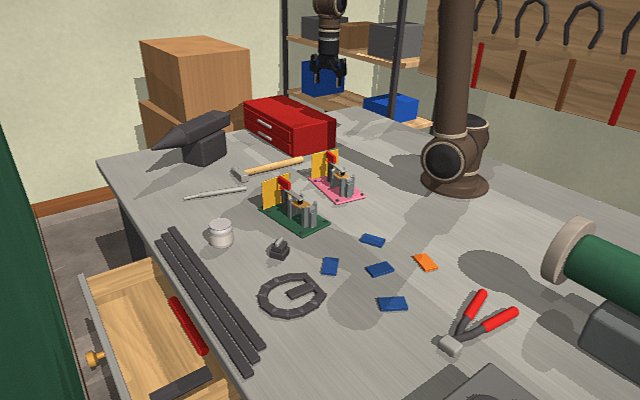

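View pics/wrist0.png

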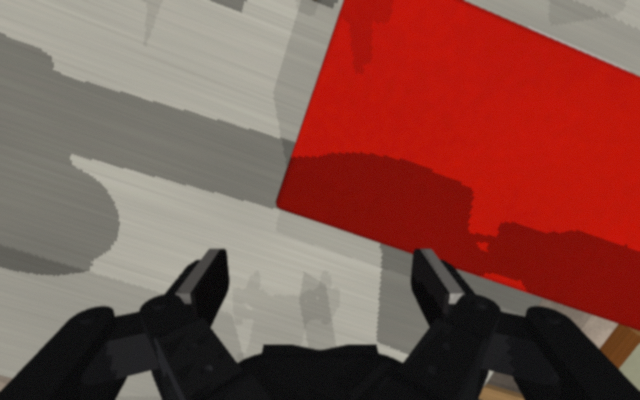

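The top view shows four blue plates at (240,213), (291,202), (270,229) and (299,248). The orange one at (257,263) is the look-alike. The green feeder is at (362,215), with its guard on the right side (-y of the world). The pink feeder at (385,278) is the other look-alike.

```bash
cat > h.py <<'E'
import numpy as np, cv2
from bench import status, viewer, arm
from scipy.spatial.transform import Rotation as Rn
def cast(cal,px,z):
    K,R,t=cal["intrinsics"],cal["R"],cal["t"]
    px=np.atleast_2d(np.asarray(px,float)); o=-R.T@t
    d=(R.T@np.linalg.inv(K)@np.c_[px,np.ones(len(px))].T).T
    return o+d*((z-o[2])/d[:,2])[:,None]
def proj(cal,X):
    c=(cal["R"]@np.atleast_2d(X).T).T+cal["t"]; p=(cal["intrinsics"]@c.T).T; return p[:,:2]/p[:,2:]
def hsv(im): return cv2.cvtColor(im,cv2.COLOR_RGB2HSV)
def rects(im,cal,lo,hi,z,amin=40,box=None):
    m=cv2.inRange(hsv(im),lo,hi)
    cs,_=cv2.findContours(m,cv2.RETR_EXTERNAL,cv2.CHAIN_APPROX_NONE); out=[]
    for c in cs:
        if cv2.contourArea(c)<amin: continue
        W=cast(cal,c[:,0,:],z)[:,:2]
        r=cv2.minAreaRect((W*1000).astype(np.float32)); (cx,cy),(w,h),a=r
        b=cv2.boxPoints(r); e=[b[1]-b[0],b[2]-b[1]]; e=max(e,key=np.linalg.norm); 
        ang=np.degrees(np.arctan2(e[1],e[0]))
        ang=(ang+90)%180-90
        out.append((np.round(c[:,0,:].mean(0)),round(cx,1),round(cy,1),round(min(w,h),1),round(max(w,h),1),round(ang,1)))
    return out
def st():
    o=status.get_obs(); R=Rn.from_quat(np.roll(o["tcp_rot"],-1)).as_matrix()
    print("t",round(o["t"],2),"tcp mm",np.round(o["tcp_pos"]*1000,1),"z",np.round(R[:,2],3),"jaw yaw",round(np.degrees(np.arctan2(R[1,1],R[0,1])),2),"F",np.round(o["wrist_force"],1),"T",np.round(o["torque"],2),"open",round(o["opening"]*1000,1),"j",np.round(o["joints"],2)); return o,R
E
python3 - <<'E'
from h import *
for n in ("top","scene"):
    im=viewer.get_image(n); cal=viewer.calibration(n)
    print(n,"blue"); [print(r) for r in rects(im,cal,(105,130,50),(125,255,255),0.008 if n=="top" else 0.008)]
    print("green"); [print(r) for r in rects(im,cal,(60,80,30),(95,255,255),0.008,150)]
    if n=="top": cv2.imwrite("pics/topz.png",cv2.resize(im[150:310,180:420],None,fx=3.3,fy=3.3,interpolation=cv2.INTER_CUBIC)[:,:,::-1])
    else: cv2.imwrite("pics/scz.png",cv2.resize(im[130:330,220:440],None,fx=3,fy=3,interpolation=cv2.INTER_CUBIC)[:,:,::-1])
E
```

```text
top blue
(array([298., 248.]), 467.7, 99.5, 30.9, 55.2, np.float32(-62.9))
(array([269., 229.]), 535.5, 199.9, 32.4, 54.9, np.float32(-10.4))
(array([239., 213.]), 594.6, 302.8, 32.7, 54.0, np.float32(-27.9))
(array([291., 202.]), 627.2, 121.8, 32.4, 55.4, np.float32(47.0))
green
(array([112., 308.]), 281.3, 749.5, 104.6, 323.4, np.float32(88.7))
(array([357., 216.]), 572.7, -108.2, 105.5, 172.6, np.float32(-82.7))
(array([316.,  47.]), 1154.2, 25.6, 391.2, 2285.5, np.float32(88.1))
scene blue
(array([392., 304.]), 598.0, 307.5, 39.5, 59.0, np.float32(-34.6))
(array([379., 269.]), 540.4, 205.5, 40.8, 59.6, np.float32(-10.8))
(array([330., 266.]), 631.0, 128.6, 34.5, 66.1, np.float32(45.8))
(array([372., 240.]), 473.3, 106.5, 42.8, 60.2, np.float32(-62.4))
(array([377., 104.]), -375.5, -796.1, 127.0, 391.7, np.float32(45.7))
(array([405., 108.]), -472.6, -671.8, 118.5, 497.4, np.float32(42.6))
(array([321.,  80.]), -488.2, -1409.1, 260.9, 902.7, np.float32(55.9))
green
(array([608., 274.]), 80.3, 510.8, 153.9, 295.8, np.float32(20.1))
(array([295., 220.]), 579.1, -112.8, 110.8, 202.1, np.float32(-82.7))
(array([ 25., 280.]), 1232.7, -612.8, 111.4, 1579.7, np.float32(-89.9))
```

View pics/topz.png

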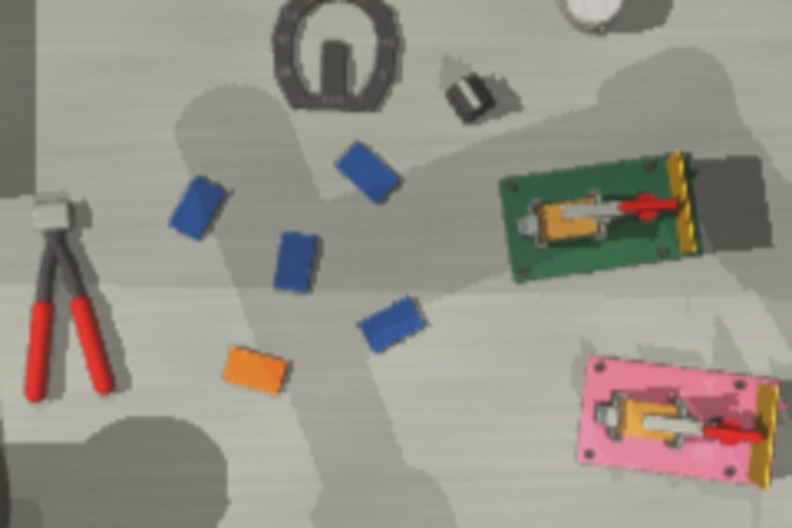

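View pics/scz.png

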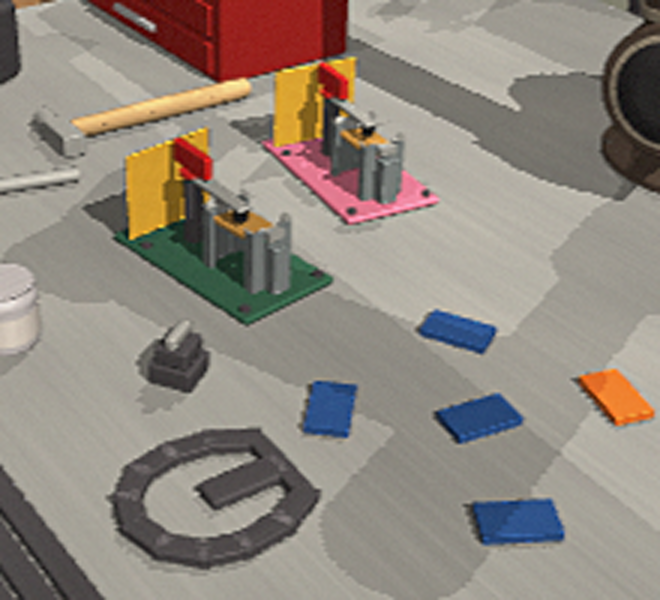

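The crops confirm the picks: four blue plates and the orange one to be left, and the green feeder with the red knob by its yellow guard. I'll bring the wrist camera over the feeder for a finer measurement.

```bash
python3 - <<'E'
from h import *
o,R=st(); cal=viewer.calibration("wrist")
c=-cal["R"].T@cal["t"]
print("cam in tool mm",R.T@(c-o["tcp_pos"])*1000,"axis in tool",R.T@cal["R"].T[:,2], "camx",R.T@cal["R"].T[:,0])
E
```

```text
t 0.25 tcp mm [ 178.9 -493.4  230.9] z [-0.     0.001 -1.   ] jaw yaw -70.07 F [-0.6 -0.7  0.6] T [-0.06  0.01  0.05] open 85.3 j [-1.22  0.13 -0.04  1.41 -0.    1.57]
cam in tool mm [ 7.32822253e+01  8.35364253e-03 -1.42130582e+02] axis in tool [-2.90209346e-01 -4.95152080e-04  9.56963056e-01] camx [-7.58308962e-04  9.99999671e-01  2.87454743e-04]
```

```bash
python3 -m pendant '0 0 0.14 0 0 0 0.7; 0.782 0.818 0.14 0 0 0.9 0.7; 0.782 0.818 0.14 0 0 0.9 0.7; 0.782 0.818 0.14 0 0 0.9 0.7; 0.782 0.818 0.14 0 0 0.9 0.7; 0.782 0.818 0.14 0 0 0.9 0.7; 0.782 0.818 0.14 0 0 0.9 0.7; 0.782 0.818 0.14 0 0 0.9 0.7; 0.782 0.818 0.14 0 0 0.9 0.7; 0.782 0.818 0.14 0 0 0.9 0.7; 0.782 0.818 0.14 0 0 0.9 0.7; 0.782 0.818 0.14 0 0 0.9 0.7'; python3 -c "
from h import *
st()"
```

```text
t: 1.25
tcp_pos: [0.4963, -0.1608, 0.2961]
tcp_rot: [0.0, 0.658, 0.753, 0.0]
wrist_force: [1.3, -0.4, 0.2]
opening: 0.0592
t 1.25 tcp mm [ 496.3 -160.8  296.1] z [ 0. -0. -1.] jaw yaw 7.63 F [ 1.3 -0.4  0.2] T [-0.06 -0.01  0.06] open 59.2 j [-0.31  0.13  0.11  1.55 -0.    1.12]
```

```bash
python3 -m pendant '0.147 0.153 -0.06 0 0 0 0.7; 0.147 0.153 -0.06 0 0 0 0.7; 0.147 0.153 -0.06 0 0 0 0.7; 0.147 0.153 -0.06 0 0 0 0.7; 0.147 0.153 -0.06 0 0 0 0.7; 0.147 0.153 -0.06 0 0 0 0.7'; python3 - <<'E'
from h import *
o,R=st(); cal=viewer.calibration("wrist"); im=viewer.get_image("wrist"); cv2.imwrite("pics/w1.png",im[:,:,::-1]); np.savez("w1.npz",im=im,K=cal["intrinsics"],R=cal["R"],t=cal["t"])
E
```

```text
t: 1.75
tcp_pos: [0.5684, -0.0863, 0.2659]
tcp_rot: [-0.0, 0.661, 0.751, -0.0]
wrist_force: [-0.5, 0.1, 0.4]
opening: 0.0599
t 1.75 tcp mm [568.4 -86.3 265.9] z [-0.001 -0.    -1.   ] jaw yaw 7.29 F [-0.5  0.1  0.4] T [0.03 0.06 0.03] open 59.9 j [-0.15  0.23  0.16  1.5  -0.    1.29]
```

View pics/w1.png

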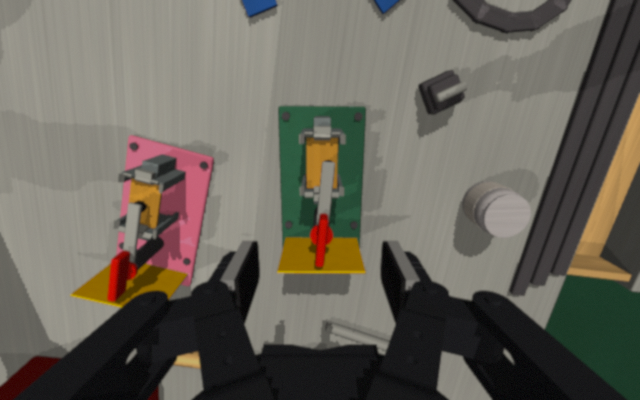

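The green feeder stands centred at (322,190) in the wrist view, with the pink one at left (150,220). Next an enlarged crop, with line fits of the base edges.

```bash
python3 - <<'E'
from h import *
d=np.load("w1.npz"); im=d["im"]; cal=dict(intrinsics=d["K"],R=d["R"],t=d["t"])
cv2.imwrite("pics/w1z.png",cv2.resize(im[95:285,260:385],None,fx=3.1,fy=3.1,interpolation=cv2.INTER_CUBIC)[:,:,::-1])
H=hsv(im); g=cv2.inRange(H,(55,70,20),(95,255,255)); g[:, :265]=0; g[:,380:]=0; g[:95]=0;g[285:]=0
L=[];Rr=[];T=[]
for r in range(115,232):
    c=np.where(g[r])[0]
    if len(c): L.append((c[0]-.5,r)); Rr.append((c[-1]+.5,r))
for c in range(288,360):
    r=np.where(g[:,c])[0]; T.append((c,r[0]-.5))
def fit(p):
    W=cast(cal,p,0.008)[:,:2]*1000
    vx,vy,x,y=cv2.fitLine(W.astype(np.float32),cv2.DIST_HUBER,0,.01,.01).ravel(); return np.array([x,y]),np.array([vx,vy]),W
for off in (0,0.5):
  res=[]
  for n,p in (("L",L),("R",Rr),("T",T)):
    p0,v,W=fit(np.array(p)+off); print(n,p0,np.degrees(np.arctan2(v[1],v[0]))%180); res.append((p0,v))
  (pl,vl),(pr,vr),(pt,vt)=res
  if vl[1]<0: vl=-vl
  if vr[1]<0: vr=-vr
  u=(vl+vr)/2; u/=np.linalg.norm(u); n=np.array([u[1],-u[0]])  # x axis feeder
  print("yaw",np.degrees(np.arctan2(u[1],u[0]))-90,"width",(pr-pl)@n)
  a=((pl@n)+(pr@n))/2; b=pt@u
  m=a*n+(b-62)*u; print("mouth",m,"knob",m-78*u)
E
```

```text
L [ 520.9328  -127.73359] 97.05751
R [ 625.9085  -107.48482] 96.86216
T [568.892    -19.351046] 7.249965
yaw 6.9598236 width 106.65579
mouth [569.0484   -81.792206] knob [ 578.49994 -159.21745]
L [ 521.65454 -128.33609] 97.083176
R [ 626.6767   -108.074875] 96.89001
T [556.60034  -21.513676] 7.250074
yaw 6.9865875 width 106.70685
mouth [569.7733   -82.363205] knob [ 579.261   -159.78403]
```

View pics/w1z.png

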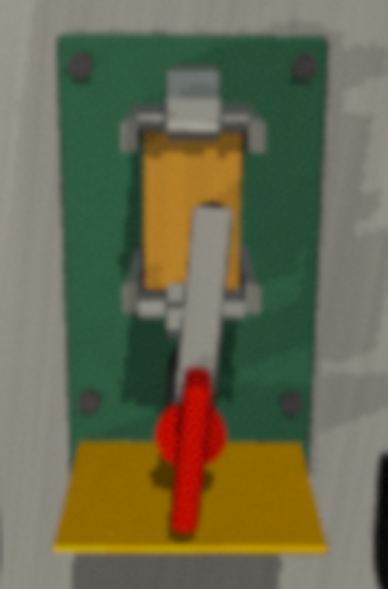

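```bash
python3 - <<'E'
from h import *
d=np.load("w1.npz"); im=d["im"]; cal=dict(intrinsics=d["K"],R=d["R"],t=d["t"])
H=hsv(im); m=cv2.inRange(H,(0,130,60),(8,255,255))|cv2.inRange(H,(172,130,60),(180,255,255))
m[:, :265]=0; m[:,380:]=0; m[:95]=0;m[285:]=0
for r in range(208,272,2):
    c=np.where(m[r])[0]
    if len(c): print(r,c[0],c[-1],np.round(cast(cal,[[ (c[0]+c[-1]+1)/2,r+.5]],.107)[0,:2]*1000,1), im[r,c[len(c)//2]])
E
```

```text
214 321 325 [ 576.4 -124.3] [127  41  37]
216 320 327 [ 577.2 -126.4] [132   8   4]
218 320 327 [ 577.5 -128.6] [139  10   2]
220 319 328 [ 577.8 -130.7] [175  14   0]
222 319 328 [ 578.1 -132.9] [188  15   0]
224 318 328 [ 577.9 -135.2] [186  11   0]
226 313 329 [ 576.1 -137.7] [185  18   8]
228 312 330 [ 576.4 -139.9] [185  15   8]
230 311 331 [ 576.7 -142.2] [185  13   1]
232 310 332 [ 577.  -144.4] [185  12   0]
234 310 332 [ 577.3 -146.7] [185  12   0]
236 310 332 [ 577.6 -148.9] [187  16   2]
238 311 331 [ 577.8 -151.2] [187  14   3]
240 312 330 [ 578.1 -153.5] [187  15   0]
242 313 328 [ 577.9 -155.9] [186  13   0]
244 315 325 [ 577.7 -158.2] [185  14   0]
246 316 324 [ 578.  -160.5] [186  13   1]
248 316 325 [ 578.8 -162.8] [185  13   5]
250 316 324 [ 578.6 -165.2] [185  10   0]
252 316 324 [ 578.9 -167.5] [187  16   7]
254 316 323 [ 578.6 -170. ] [185  12   2]
256 316 323 [ 578.9 -172.3] [184  10   0]
258 316 323 [ 579.3 -174.7] [184  13   1]
260 316 323 [ 579.6 -177.1] [184  12   2]
262 316 322 [ 579.3 -179.5] [185  12   2]
264 316 322 [ 579.6 -181.9] [184  17   7]
266 317 321 [ 579.9 -184.3] [148  29   4]
```

```bash
python3 -m pendant '0.018 -0.144 -0.22 0 0 -0.061 0.47; 0.018 -0.144 -0.22 0 0 -0.061 0.47; 0.018 -0.144 -0.22 0 0 -0.061 0.47; 0.018 -0.144 -0.22 0 0 -0.061 0.47; 0.018 -0.144 -0.22 0 0 -0.061 0.47; 0.018 -0.144 -0.22 0 0 -0.061 0.47'; python3 - <<'E'
from h import *
o,R=st(); cal=viewer.calibration("wrist"); im=viewer.get_image("wrist"); cv2.imwrite("pics/w2.png",im[:,:,::-1]);st()
E
```

```text
t: 2.3
tcp_pos: [0.5774, -0.1589, 0.1572]
tcp_rot: [0.0, 0.695, 0.719, 0.0]
wrist_force: [0.4, 0.0, 0.9]
opening: 0.0404
t 2.3 tcp mm [ 577.4 -158.9  157.2] z [ 0.001  0.    -1.   ] jaw yaw 1.92 F [0.4 0.  0.9] T [-0.01  0.02 -0.01] open 40.4 j [-0.27  0.27 -0.02  1.28  0.    1.27]
t 2.35 tcp mm [ 578.1 -158.5  158.2] z [ 0.003 -0.    -1.   ] jaw yaw 1.98 F [0.1 0.2 0.4] T [ 0.04 -0.    0.03] open 40.0 j [-0.27  0.27 -0.02  1.28  0.    1.27]
```

View pics/w2.png

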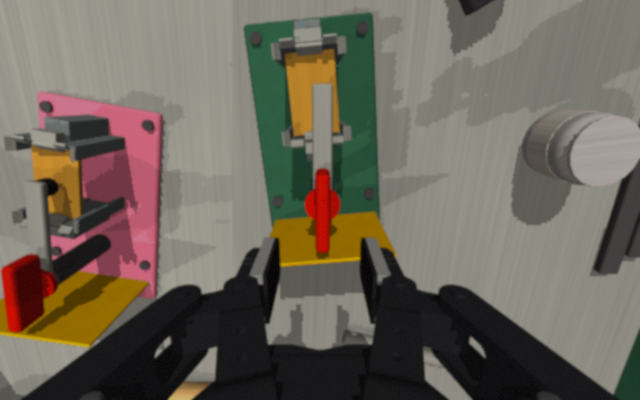

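The wings at (322,215) are centred between the fingers and parallel to the pads. I'll go down and grip them.

```bash
python3 -m pendant '0.001 0.002 -0.06 0 0 0 0.47; 0.001 0.002 -0.1 0 0 0 0.47; 0.001 0.002 -0.14 0 0 0 0.47; 0.001 0.002 -0.14 0 0 0 0.47; 0.001 0.002 -0.14 0 0 0 0.47' 40; python3 -c "
from h import *
st()"; python3 -m pendant '0 0 0 0 0 0 0; 0 0 0 0 0 0 0; 0 0 0 0 0 0 0; 0 0 0 0 0 0 0; 0 0 0 0 0 0 0; 0 0 0 0 0 0 0' 40;  python3 -c "
from h import *
st()"
```

```text
t: 2.77
tcp_pos: [0.5786, -0.1566, 0.0874]
tcp_rot: [0.0, 0.694, 0.72, 0.0]
wrist_force: [0.0, -0.0, 0.1]
opening: 0.04
t 2.77 tcp mm [ 578.6 -156.6   87.4] z [ 0.001 -0.    -1.   ] jaw yaw 2.09 F [ 0.  -0.   0.1] T [ 0.02 -0.02  0.03] open 40.0 j [-0.26  0.3  -0.14  1.13  0.    1.27]
t: 3.27
tcp_pos: [0.5793, -0.1573, 0.0883]
tcp_rot: [0.001, 0.694, 0.72, 0.001]
wrist_force: [-1.4, 1.1, 6.1]
opening: 0.0089
t 3.27 tcp mm [ 579.3 -157.3   88.3] z [ 0.003 -0.001 -1.   ] jaw yaw 2.04 F [-1.4  1.1  6.1] T [0.15 0.35 0.01] open 8.9 j [-0.27  0.3  -0.14  1.13  0.    1.27]
```

```bash
python3 -m pendant '0 0 0.002 0 0 -0.06 0; 0 0 0.002 0 0 -0.14 0; 0 0 0.002 0 0 -0.22 0; 0 0 0.002 0 0 -0.3 0; 0 0 0.002 0 0 -0.38 0; 0 0 0.002 0 0 -0.46 0; 0 0 0.002 0 0 -0.54 0; 0 0 0.002 0 0 -0.62 0; 0 0 0.002 0 0 -0.7 0; 0 0 0.002 0 0 -0.78 0; 0 0 0.002 0 0 -0.84 0; 0 0 0.002 0 0 -0.87 0'; python3 - <<'E'
from h import *
o,R=st(); im=viewer.get_image("wrist"); cv2.imwrite("pics/w3.png",im[:,:,::-1]);st()
im=viewer.get_image("top"); cv2.imwrite("pics/top3.png",cv2.resize(im[150:310,220:460],None,fx=3.3,fy=3.3)[:,:,::-1])
E
```

```text
t: 4.27
tcp_pos: [0.5801, -0.1579, 0.0884]
tcp_rot: [0.001, 0.989, 0.148, 0.002]
wrist_force: [3.1, -1.6, -1.3]
opening: 0.0091
t 4.27 tcp mm [ 580.1 -157.9   88.4] z [ 0.004 -0.002 -1.   ] jaw yaw -72.98 F [ 3.1 -1.6 -1.3] T [-0.48 -0.6   0.06] open 9.1 j [-0.27  0.3  -0.14  1.13 -0.    2.58]
t 4.32 tcp mm [ 580.1 -157.9   88.4] z [ 0.004 -0.002 -1.   ] jaw yaw -73.0 F [ 4.2 -1.5 -0.9] T [-0.43 -0.75 -0.  ] open 9.0 j [-0.27  0.3  -0.14  1.13 -0.    2.58]
```

View pics/w3.png

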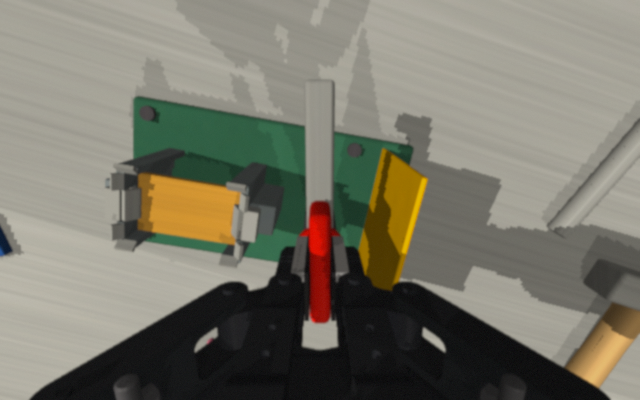

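View pics/top3.png

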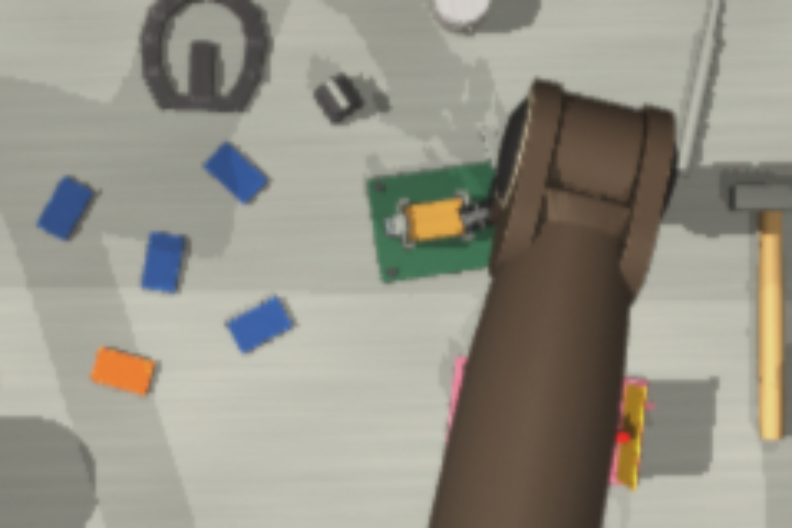

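The knob has turned to about 1.40 rad (arm image-up at (319,140), clear of the well, which shows its bare orange follower). I'll open the jaws slightly and lift.

```bash
python3 -m pendant '0 0 0 0 0 0 0.2; 0 0 0 0 0 0 0.2; 0 0 0 0 0 0 0.2; 0 0 0.08 0 0 0 0.2; 0 0 0.16 0 0 0 0.2; 0 0 0.24 0 0 0 0.2; 0 0 0.3 0 0 0 0.5; 0 0 0.3 0 0 0 0.5; 0 0 0.3 0 0 0 0.6; 0 0 0.3 0 0 0 0.6'; python3 -c "
from h import *
st()"
```

```text
t: 5.2
tcp_pos: [0.578, -0.157, 0.2365]
tcp_rot: [-0.0, 0.989, 0.15, -0.0]
wrist_force: [-0.3, 0.7, -0.9]
opening: 0.0513
t 5.2 tcp mm [ 578.  -157.   236.5] z [-0.001  0.    -1.   ] jaw yaw -72.72 F [-0.3  0.7 -0.9] T [ 0.01 -0.01 -0.  ] open 51.3 j [-0.27  0.27  0.15  1.45  0.    2.57]
```

```bash
python3 -m pendant '-0.1 0.714 0.06 0 0 1 0.6; -0.1 0.714 0.06 0 0 1 0.6; -0.1 0.714 0.06 0 0 1 0.6; -0.1 0.714 0.06 0 0 1 0.6; -0.1 0.714 0.06 0 0 1 0.6; -0.1 0.714 0.06 0 0 1 0.6; -0.1 0.714 0.06 0 0 1 0.6; -0.1 0.714 0.06 0 0 1 0.6; -0.1 0.714 0.06 0 0 1 0.6; -0.1 0.714 0.06 0 0 1 0.6; -0.1 0.714 0.06 0 0 1 0.6; -0.1 0.714 0.06 0 0 1 0.6';python3 -m pendant '0 0 0 0 0 0.16 0.6; 0 0 0 0 0 0.16 0.6; 0 0 0 0 0 0.16 0.6'; cat >> h.py <<'E'
def shot(name,zp=0.008):
    o,R=st(); cal=viewer.calibration("wrist"); im=viewer.get_image("wrist"); cv2.imwrite(f"pics/{name}.png",im[:,:,::-1]); return o,R,cal,im
def blues(im,cal,z=0.008):
    m=cv2.inRange(hsv(im),(105,110,40),(125,255,255)); out=[]
    cs,_=cv2.findContours(m,cv2.RETR_EXTERNAL,cv2.CHAIN_APPROX_NONE)
    for c in cs:
        if cv2.contourArea(c)<150: continue
        x,y,w,h=cv2.boundingRect(c); cut = x<2 or y<2 or x+w>638 or y+h>398
        h=cv2.convexHull(c)[:,0,:]; W=(cast(cal,h+0.5,z)[:,:2]*1000).astype(np.float32)
        (cx,cy),(a,b),_=r=cv2.minAreaRect(W); q=cv2.boxPoints(r); e=max([q[1]-q[0],q[2]-q[1]],key=np.linalg.norm)
        out.append(dict(px=c[:,0,:].mean(0).round(),c=(round(cx,1),round(cy,1)),wh=(round(min(a,b),1),round(max(a,b),1)),long=round(float((np.degrees(np.arctan2(e[1],e[0]))+90)%180-90),1),cut=cut))
    return out
E
python3 - <<'E'
from h import *
o,R,cal,im=shot("w4")
for b in blues(im,cal): print(b)
E
```

```text
t: 6.2
tcp_pos: [0.5271, 0.2006, 0.2647]
tcp_rot: [-0.001, 0.618, 0.786, -0.002]
wrist_force: [-0.2, -0.8, 0.0]
opening: 0.0513
t: 6.45
tcp_pos: [0.5274, 0.1997, 0.2649]
tcp_rot: [-0.001, 0.521, 0.853, -0.001]
wrist_force: [0.0, 0.8, -0.1]
opening: 0.0512
t 6.45 tcp mm [527.4 199.7 264.9] z [-0.003 -0.001 -1.   ] jaw yaw 27.14 F [ 0.   0.8 -0.1] T [0.02 0.03 0.03] open 51.2 j [0.36 0.21 0.13 1.5  0.   1.46]
{'px': array([358., 238.]), 'c': (625.9, 125.0), 'wh': (36.2, 58.4), 'long': 45.3, 'cut': False}
{'px': array([249., 202.]), 'c': (468.0, 103.0), 'wh': (35.4, 58.2), 'long': -62.8, 'cut': False}
{'px': array([326., 161.]), 'c': (535.5, 201.8), 'wh': (35.0, 58.3), 'long': -10.9, 'cut': False}
{'px': array([407., 110.]), 'c': (593.9, 303.1), 'wh': (35.3, 58.9), 'long': -30.8, 'cut': False}
```

View pics/w4.png

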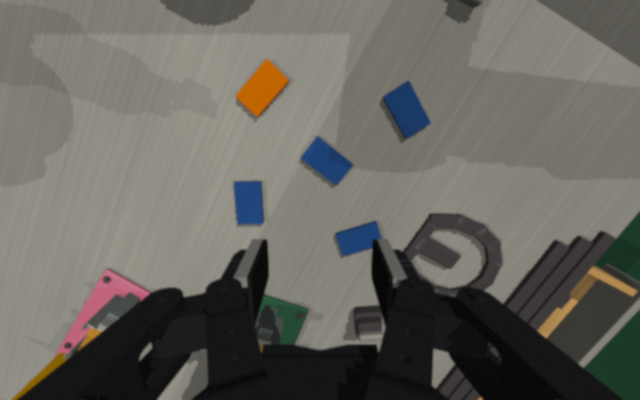

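Plates at px (249,202), (326,161), (358,238) and (407,110); the orange one at (262,88) is left alone. First plate: (468,103), jaw yaw 27°.

```bash
python3 -m pendant '-0.119 -0.193 -0.2 0 0 0 0.62; -0.119 -0.193 -0.3 0 0 0 0.62; -0.119 -0.193 -0.4 0 0 0 0.62; -0.119 -0.193 -0.42 0 0 0 0.62; -0.119 -0.193 -0.42 0 0 0 0.62; -0.119 -0.193 -0.42 0 0 0 0.62; -0.119 -0.193 -0.42 0 0 0 0.62; -0.119 -0.193 -0.42 0 0 0 0.62'; python3 - <<'E'
from h import *
o,R,cal,im=shot("w5")
for b in blues(im,cal): print(b)
E
```

```text
t: 7.17
tcp_pos: [0.4668, 0.1027, 0.0556]
tcp_rot: [-0.002, 0.524, 0.852, -0.001]
wrist_force: [0.7, -0.3, -0.2]
opening: 0.0527
t 7.17 tcp mm [466.8 102.7  55.6] z [-0.004 -0.001 -1.   ] jaw yaw 26.78 F [ 0.7 -0.3 -0.2] T [-0.01 -0.04  0.05] open 52.7 j [ 0.22  0.1  -0.46  1.01  0.    1.32]
{'px': array([540., 283.]), 'c': (623.4, 125.2), 'wh': (39.6, 60.7), 'long': 45.6, 'cut': False}
{'px': array([321., 216.]), 'c': (467.2, 102.8), 'wh': (35.0, 59.8), 'long': -62.7, 'cut': False}
{'px': array([494., 126.]), 'c': (533.9, 201.1), 'wh': (35.7, 60.3), 'long': -10.9, 'cut': False}
```

View pics/w5.png

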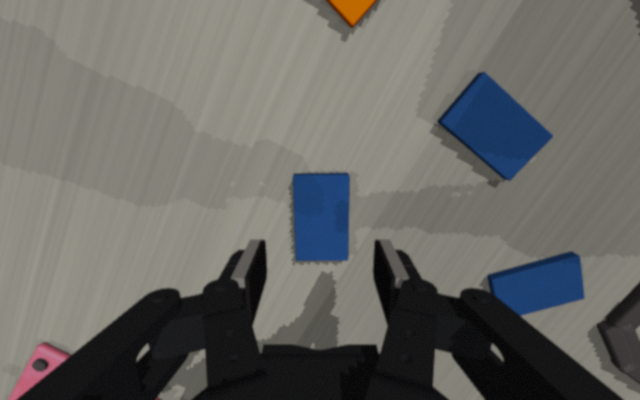

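The plate at (321,216) is centred between the fingers. I'll go down and grip it.

```bash
python3 -m pendant '0.001 0 -0.06 0 0 0 0.62; 0.001 0 -0.09 0 0 0 0.62; 0.001 0 -0.108 0 0 0 0.62; 0.001 0 -0.108 0 0 0 0.62; 0.001 0 -0.108 0 0 0 0.62' 60; python3 -c "
from h import *
st()"; python3 -m pendant '0 0 0 0 0 0 0.3; 0 0 0 0 0 0 0; 0 0 0 0 0 0 0; 0 0 0 0 0 0 0; 0 0 0 0 0 0 0' 60;  python3 -c "
from h import *
st()"
```

```text
t: 7.63
tcp_pos: [0.4708, 0.1041, 0.0045]
tcp_rot: [0.001, 0.523, 0.852, 0.001]
wrist_force: [-0.7, 0.1, 0.7]
opening: 0.053
t 7.63 tcp mm [470.8 104.1   4.5] z [ 0.002  0.001 -1.   ] jaw yaw 26.96 F [-0.7  0.1  0.7] T [ 0.03 -0.04  0.02] open 53.0 j [ 0.22  0.15 -0.53  0.89  0.    1.32]
t: 8.05
tcp_pos: [0.4707, 0.1038, 0.0051]
tcp_rot: [0.001, 0.523, 0.852, 0.001]
wrist_force: [-1.7, -0.2, 7.4]
opening: 0.0327
t 8.05 tcp mm [470.7 103.8   5.1] z [ 0.003  0.001 -1.   ] jaw yaw 26.95 F [-1.7 -0.2  7.4] T [ 0.03  0.36 -0.03] open 32.7 j [ 0.22  0.15 -0.53  0.89  0.    1.32]
```

```bash
python3 - <<'E'
from h import *
o,R,cal,im=shot("w6")
for b in blues(im,cal): print(b)
cv2.imwrite("pics/w6z.png",cv2.resize(im[150:300,220:420],None,fx=3.5,fy=3.5)[:,:,::-1])
E
```

```text
t 8.05 tcp mm [470.7 103.8   5.1] z [ 0.003  0.001 -1.   ] jaw yaw 26.95 F [-1.7 -0.2  7.4] T [ 0.03  0.36 -0.03] open 32.7 j [ 0.22  0.15 -0.53  0.89  0.    1.32]
{'px': array([591., 330.]), 'c': (620.8, 124.6), 'wh': (41.3, 58.5), 'long': 45.4, 'cut': True}
{'px': array([319., 250.]), 'c': (469.5, 104.8), 'wh': (36.0, 60.1), 'long': -63.2, 'cut': False}
{'px': array([544., 133.]), 'c': (533.3, 201.0), 'wh': (36.3, 61.1), 'long': -10.8, 'cut': False}
```

View pics/w6z.png

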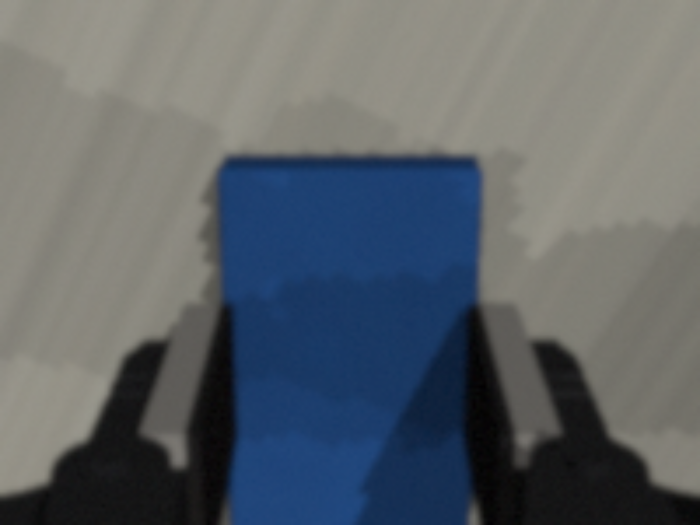

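The plate is held between the pads at image (319,250). I'll lift it, carry it over and check.

```bash
python3 -m pendant '0 0 0.08 0 0 0 0; 0 0 0.16 0 0 0 0; 0 0 0.24 0 0 -0.06 0; 0.198 -0.369 0.25 0 0 -0.233 0; 0.198 -0.369 0.25 0 0 -0.233 0; 0.198 -0.369 0.25 0 0 -0.233 0; 0.198 -0.369 0.25 0 0 -0.233 0; 0.198 -0.369 0.25 0 0 -0.233 0; 0.198 -0.369 0.25 0 0 -0.233 0; 0.198 -0.369 0.25 0 0 -0.233 0; 0.198 -0.369 0.25 0 0 -0.233 0; 0.198 -0.369 0.25 0 0 -0.233 0' ;python3 - <<'E'
from h import *
o,R,cal,im=shot("w7")
for b in blues(im,cal,o["tcp_pos"][2]+.003): print(b)
E
```

```text
t: 9.1
tcp_pos: [0.5679, -0.0804, 0.1283]
tcp_rot: [-0.0, 0.663, 0.749, 0.0]
wrist_force: [0.1, -1.1, 0.3]
opening: 0.0324
t 9.1 tcp mm [567.9 -80.4 128.3] z [ 0.  0. -1.] jaw yaw 6.98 F [ 0.1 -1.1  0.3] T [-0.02  0.02  0.01] open 32.4 j [-0.14  0.24 -0.13  1.2   0.    1.31]
{'px': array([320., 250.]), 'c': (567.3, -79.5), 'wh': (35.5, 60.6), 'long': -83.1, 'cut': False}
```

View pics/w7.png

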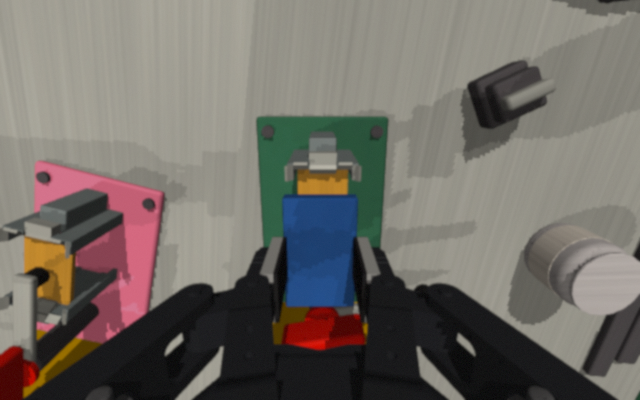

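```bash
python3 - <<'E'
from h import *
im=cv2.imread("pics/w7.png")[:,:,::-1].copy(); cal=viewer.calibration("wrist")
cv2.imwrite("pics/w7z.png",cv2.resize(im[100:330,240:410],None,fx=2.6,fy=2.6,interpolation=cv2.INTER_CUBIC)[:,:,::-1])
H=hsv(im); g=cv2.inRange(H,(50,50,20),(95,255,255)); g[:, :240]=0; g[:,410:]=0
L=[];Rr=[];T=[]
for r in range(122,235):
    c=np.where(g[r])[0]
    if len(c): L.append((c[0],r+.5)); Rr.append((c[-1]+1,r+.5))
for c in range(270,378):
    r=np.where(g[:,c])[0]
    if len(r): T.append((c+.5,r[0]))
def fit(p):
    W=cast(cal,p,0.008)[:,:2]*1000
    vx,vy,x,y=cv2.fitLine(W.astype(np.float32),cv2.DIST_HUBER,0,.01,.01).ravel(); return np.array([x,y]),np.array([vx,vy])*np.sign(vy)
(pl,vl),(pr,vr),(pt,vt)=fit(L),fit(Rr),fit(T)
print([np.degrees(np.arctan2(v[1],v[0])) for v in (vl,vr,vt)])
for yaw in (6.9,7.1,7.3):
    a=np.radians(90+yaw); u=np.array([np.cos(a),np.sin(a)]); n=np.array([u[1],-u[0]])
    b=pt@u; at=T[0]; s=(pl@n+pr@n)/2
    m=s*n+(b-62)*u; print(yaw,"width",(pr-pl)@n,"mouth",m,"knob",m-78*u)
E
```

```text
[np.float32(97.003456), np.float32(96.93868), np.float32(6.9693184)]
6.9 width 107.49817608450935 mouth [569.49013277 -81.21802528] knob [ 578.8608062  -158.65309795]
7.1 width 107.43040093610675 mouth [569.49070888 -81.23106799] knob [ 579.13162407 -158.63295915]
7.3 width 107.36131678217171 mouth [569.49147203 -81.24485569] knob [ 579.4025115  -158.61262221]
```

View pics/w7z.png

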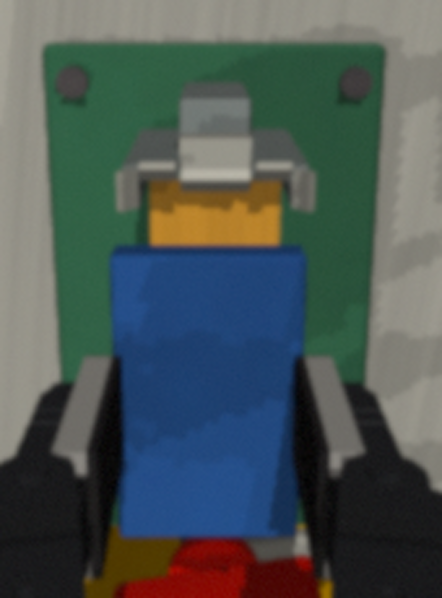

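```bash
python3 -m pendant '0.004 -0.0016 -0.03 0 0 0 0; 0.004 -0.0016 -0.06 0 0 0 0; 0.004 -0.0016 -0.086 0 0 0 0; 0.004 -0.0016 -0.086 0 0 0 0; 0.004 -0.0016 -0.086 0 0 0 0' ;python3 - <<'E'
from h import *
o,R,cal,im=shot("w8")
for b in blues(im,cal,o["tcp_pos"][2]+.003): print(b)
cv2.imwrite("pics/w8z.png",cv2.resize(im[80:330,220:430],None,fx=2.4,fy=2.4,interpolation=cv2.INTER_CUBIC)[:,:,::-1])
s=viewer.get_image("scene"); cv2.imwrite("pics/s8z.png",cv2.resize(s[130:260,230:370],None,fx=4,fy=4,interpolation=cv2.INTER_CUBIC)[:,:,::-1])
E
```

```text
t: 9.57
tcp_pos: [0.5694, -0.0808, 0.0848]
tcp_rot: [-0.001, 0.662, 0.749, -0.0]
wrist_force: [-0.2, 0.2, -0.1]
opening: 0.0327
t 9.57 tcp mm [569.4 -80.8  84.8] z [-0.001  0.    -1.   ] jaw yaw 7.03 F [-0.2  0.2 -0.1] T [ 0.03  0.03 -0.01] open 32.7 j [-0.14  0.26 -0.2   1.11  0.    1.31]
{'px': array([319., 249.]), 'c': (569.1, -80.1), 'wh': (35.6, 61.7), 'long': -83.6, 'cut': False}
```

View pics/w8z.png

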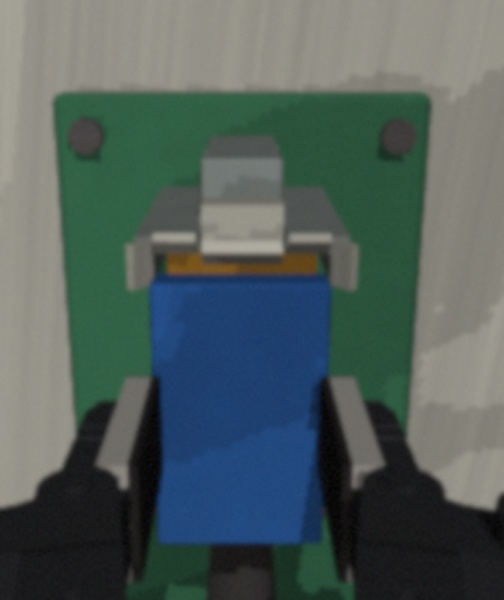

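View pics/s8z.png

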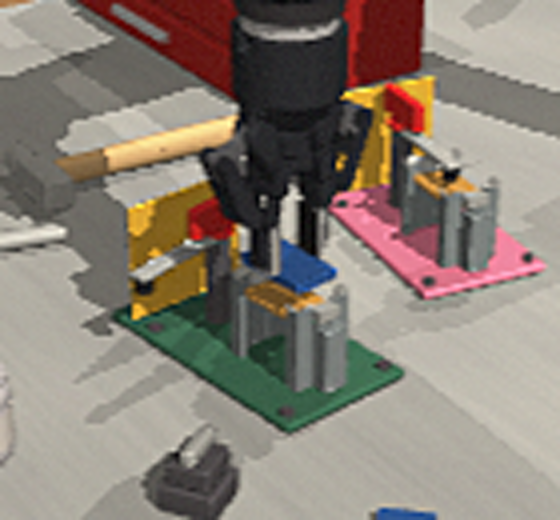

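The plate is centred on the catch (plate mid 241 against catch 243 in the crop), and the arm is clear. I'll press it down while held, watching the force.

```bash
python3 -m pendant '0 0 -0.01 0 0 0 0; 0 0 -0.02 0 0 0 0; 0 0 -0.025 0 0 0 0; 0 0 -0.025 0 0 0 0' 90; python3 -c "
from h import *
st()"; python3 -m pendant '0 0 -0.006 0 0 0 0; 0 0 -0.012 0 0 0 0; 0 0 -0.012 0 0 0 0';  python3 -c "
from h import *
st()"
```

```text
t: 10.0
tcp_pos: [0.5705, -0.0816, 0.0724]
tcp_rot: [-0.0, 0.663, 0.749, 0.001]
wrist_force: [-0.1, 2.2, 0.7]
opening: 0.0309
t 10.0 tcp mm [570.5 -81.6  72.4] z [ 0.001  0.001 -1.   ] jaw yaw 6.95 F [-0.1  2.2  0.7] T [ 0.51 -0.06  0.05] open 30.9 j [-0.14  0.27 -0.22  1.08  0.    1.31]
t: 10.25
tcp_pos: [0.5706, -0.0815, 0.0664]
tcp_rot: [0.0, 0.663, 0.749, 0.001]
wrist_force: [2.0, 3.9, 0.7]
opening: 0.0306
t 10.25 tcp mm [570.6 -81.5  66.4] z [ 0.001  0.001 -1.   ] jaw yaw 6.95 F [2.  3.9 0.7] T [ 0.66 -0.23  0.  ] open 30.6 j [-0.14  0.27 -0.23  1.07  0.    1.31]
```

```bash
python3 - <<'E'
from h import *
o,R,cal,im=shot("w9")
for b in blues(im,cal,o["tcp_pos"][2]+.003): print(b)
cv2.imwrite("pics/w9z.png",cv2.resize(im[80:330,220:430],None,fx=2.4,fy=2.4,interpolation=cv2.INTER_CUBIC)[:,:,::-1])
s=viewer.get_image("scene"); cv2.imwrite("pics/s9z.png",cv2.resize(s[130:260,230:370],None,fx=4,fy=4,interpolation=cv2.INTER_CUBIC)[:,:,::-1])
E
```

```text
t 10.25 tcp mm [570.6 -81.5  66.4] z [ 0.001  0.001 -1.   ] jaw yaw 6.95 F [2.  3.9 0.7] T [ 0.66 -0.23  0.  ] open 30.6 j [-0.14  0.27 -0.23  1.07  0.    1.31]
{'px': array([320., 249.]), 'c': (570.1, -80.4), 'wh': (36.0, 61.1), 'long': -83.1, 'cut': False}
```

View pics/w9z.png

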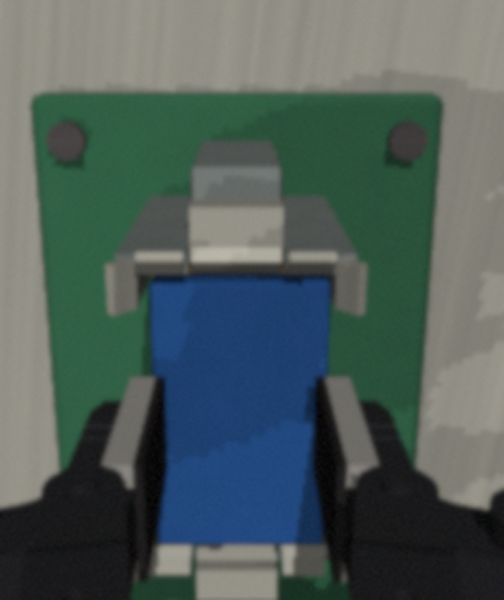

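View pics/s9z.png

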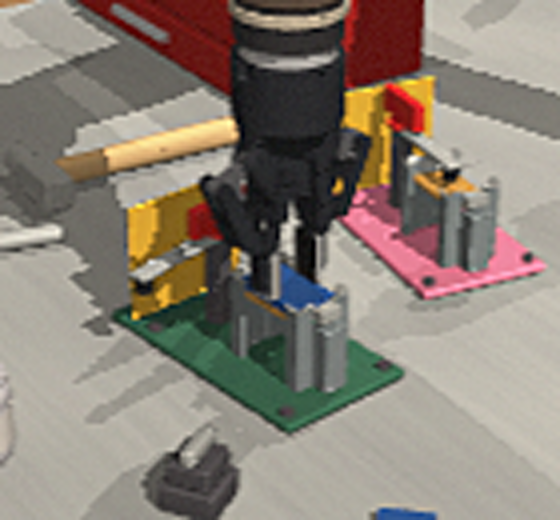

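The plate sits in the mouth between the posts (crop (241,410)). I'll nudge it back and keep pressing.

```bash
python3 -m pendant '-0.0012 0.0016 -0.004 0 0 0 0; -0.0012 0.0016 -0.008 0 0 0 0; -0.0012 0.0016 -0.012 0 0 0 0; -0.0012 0.0016 -0.012 0 0 0 0' 100; python3 -c "
from h import *
st()"; python3 -m pendant '0 0 -0.004 0 0 0 0; 0 0 -0.008 0 0 0 0; 0 0 -0.012 0 0 0 0; 0 0 -0.014 0 0 0 0; 0 0 -0.014 0 0 0 0';  python3 -c "
from h import *
st()"
```

```text
t: 10.68
tcp_pos: [0.5698, -0.0815, 0.0601]
tcp_rot: [0.0, 0.663, 0.748, -0.0]
wrist_force: [2.1, 0.5, 0.7]
opening: 0.0303
t 10.68 tcp mm [569.8 -81.5  60.1] z [ 0.    -0.001 -1.   ] jaw yaw 6.92 F [2.1 0.5 0.7] T [ 0.06 -0.59 -0.08] open 30.3 j [-0.14  0.27 -0.24  1.06 -0.    1.31]
t: 11.1
tcp_pos: [0.5694, -0.0813, 0.0529]
tcp_rot: [-0.0, 0.663, 0.749, -0.0]
wrist_force: [1.2, -0.8, 2.2]
opening: 0.03
t 11.1 tcp mm [569.4 -81.3  52.9] z [-0.001 -0.    -1.   ] jaw yaw 6.92 F [ 1.2 -0.8  2.2] T [-0.17 -0.39 -0.02] open 30.0 j [-0.14  0.28 -0.25  1.04 -0.    1.31]
```

```bash
python3 - <<'E'
from h import *
o,R,cal,im=shot("w10")
for b in blues(im,cal,o["tcp_pos"][2]+.003): print(b)
cv2.imwrite("pics/w10z.png",cv2.resize(im[80:330,220:430],None,fx=2.4,fy=2.4,interpolation=cv2.INTER_CUBIC)[:,:,::-1])
s=viewer.get_image("scene"); cv2.imwrite("pics/s10z.png",cv2.resize(s[170:240,260:340],None,fx=7,fy=7,interpolation=cv2.INTER_CUBIC)[:,:,::-1])
E
```

```text
t 11.1 tcp mm [569.4 -81.3  52.9] z [-0.001 -0.    -1.   ] jaw yaw 6.92 F [ 1.2 -0.8  2.2] T [-0.17 -0.39 -0.02] open 30.0 j [-0.14  0.28 -0.25  1.04 -0.    1.31]
{'px': array([319., 254.]), 'c': (568.8, -82.4), 'wh': (35.5, 55.6), 'long': -83.2, 'cut': False}
```

View pics/w10z.png

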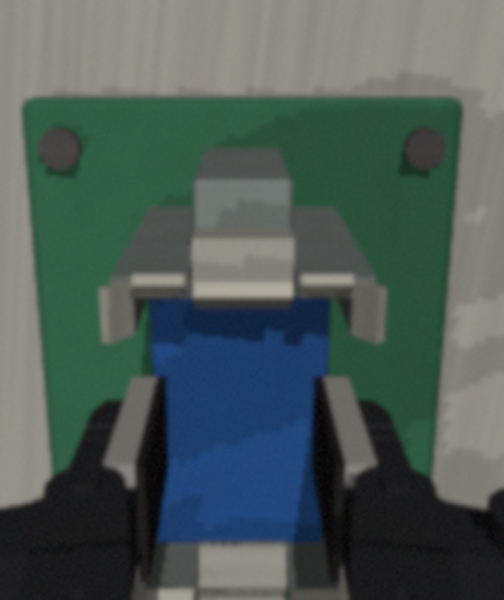

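View pics/s10z.png

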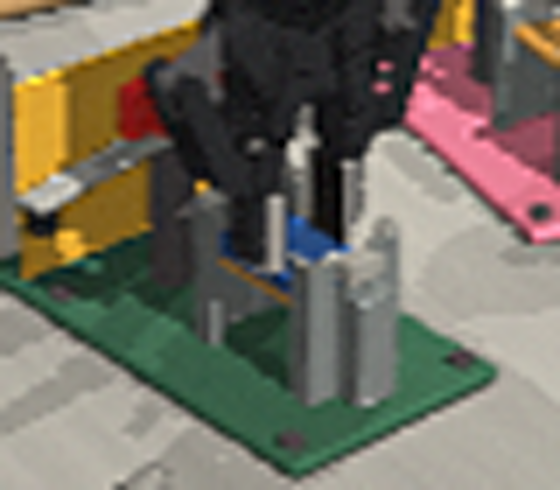

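The +y catch now overlaps the plate's edge (crop (242,300)). I'll go slightly deeper, then release and check.

```bash
python3 -m pendant '0 0 -0.002 0 0 0 0; 0 0 -0.002 0 0 0 0; 0 0 -0.002 0 0 0 0.5; 0 0 -0.002 0 0 0 0.55; 0 0 -0.002 0 0 0 0.55; 0 0 -0.002 0 0 0 0.6; 0 0 0.08 0 0 0 0.6; 0 0 0.16 0 0 0 0.6; 0 0 0.2 0 0 0 0.6; 0 0 0.2 0 0 0 0.6'; python3 - <<'E'
from h import *
o,R,cal,im=shot("w11")
for b in blues(im,cal,.06): print(b)
cv2.imwrite("pics/w11z.png",cv2.resize(im[80:330,220:430],None,fx=2.4,fy=2.4,interpolation=cv2.INTER_CUBIC)[:,:,::-1])
s=viewer.get_image("scene"); cv2.imwrite("pics/s11z.png",cv2.resize(s[170:240,260:340],None,fx=7,fy=7,interpolation=cv2.INTER_CUBIC)[:,:,::-1])
E
```

```text
t: 12.03
tcp_pos: [0.5721, -0.0814, 0.159]
tcp_rot: [0.003, 0.663, 0.749, 0.002]
wrist_force: [-0.5, -0.2, 0.1]
opening: 0.0515
t 12.03 tcp mm [572.1 -81.4 159. ] z [ 0.008 -0.001 -1.   ] jaw yaw 6.94 F [-0.5 -0.2  0.1] T [-0.01 -0.05  0.02] open 51.5 j [-0.14  0.23 -0.08  1.26  0.    1.31]
{'px': array([315., 193.]), 'c': (569.0, -81.6), 'wh': (36.2, 58.3), 'long': -83.2, 'cut': False}
```

View pics/w11z.png

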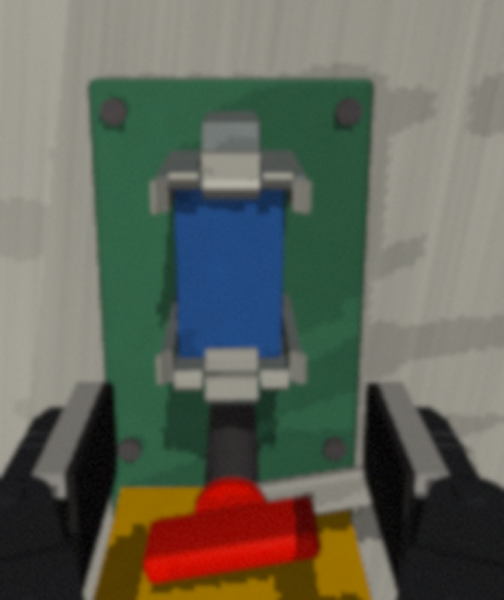

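View pics/s11z.png

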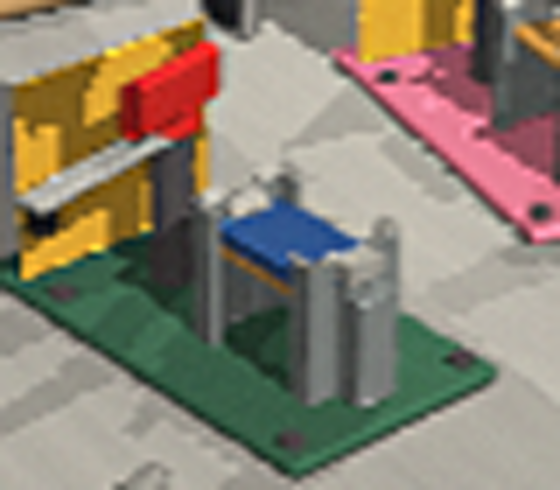

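Plate 1 is caught: both catches, at crop (231,165) and (231,360), lie over the blue plate, and the knob is still open. Next, the plate near (535,202).

```bash
python3 -m pendant '-0.069 0.566 0.05 0 0 0.838 0.62; -0.069 0.566 0.05 0 0 0.838 0.62; -0.069 0.566 0.05 0 0 0.838 0.62; -0.069 0.566 0.05 0 0 0.838 0.62; -0.069 0.566 0.05 0 0 0.838 0.62; -0.069 0.566 0.05 0 0 0.838 0.62; -0.069 0.566 0.05 0 0 0.838 0.62; -0.069 0.566 0.05 0 0 0.838 0.62; -0.069 0.566 -0.02 0 0 0.838 0.62; -0.069 0.566 -0.1 0 0 0.838 0.62; -0.069 0.566 -0.14 0 0 0.838 0.62; -0.069 0.566 -0.14 0 0 0.838 0.62'; python3 - <<'E'
from h import *
o,R,cal,im=shot("w12")
for b in blues(im,cal): print(b)
E
```

```text
t: 13.13
tcp_pos: [0.5306, 0.2004, 0.0762]
tcp_rot: [-0.005, 0.096, 0.995, -0.003]
wrist_force: [-1.1, 0.2, 0.2]
opening: 0.0529
t 13.13 tcp mm [530.6 200.4  76.2] z [-0.011 -0.004 -1.   ] jaw yaw 78.99 F [-1.1  0.2  0.2] T [-0.05  0.07  0.  ] open 52.9 j [ 0.36  0.26 -0.22  1.1   0.    0.55]
{'px': array([269., 333.]), 'c': (629.7, 136.3), 'wh': (33.2, 37.5), 'long': 45.4, 'cut': False}
{'px': array([470., 258.]), 'c': (592.6, 302.4), 'wh': (38.0, 60.3), 'long': -30.5, 'cut': False}
{'px': array([375., 196.]), 'c': (529.5, 240.4), 'wh': (35.4, 58.3), 'long': -11.0, 'cut': False}
```

View pics/w12.png

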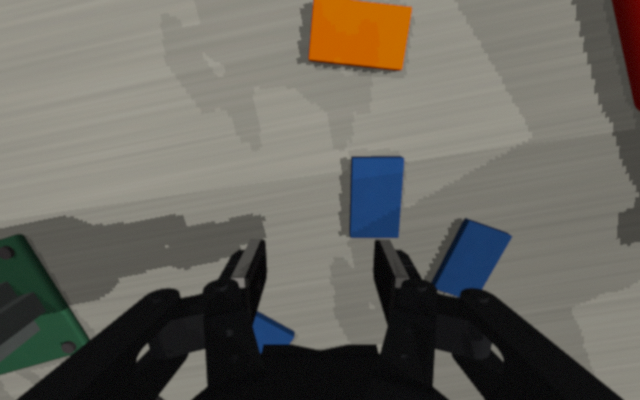

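That plate has been knocked from y=202 to y≈240 (px (375,196)). I'll follow it.

```bash
python3 -m pendant '-0.002 0.08 -0.04 0 0 0 0.62; -0.002 0.08 -0.04 0 0 0 0.62; -0.002 0.08 -0.04 0 0 0 0.62; -0.002 0.08 -0.04 0 0 0 0.62; -0.002 0.08 -0.04 0 0 0 0.62'; python3 - <<'E'
from h import *
o,R,cal,im=shot("w13")
for b in blues(im,cal): print(b)
st()
E
```

```text
t: 13.6
tcp_pos: [0.5348, 0.2416, 0.0647]
tcp_rot: [0.001, 0.097, 0.995, 0.0]
wrist_force: [0.2, 0.5, 0.6]
opening: 0.0528
t 13.6 tcp mm [534.8 241.6  64.7] z [ 0.001  0.    -1.   ] jaw yaw 78.92 F [0.2 0.5 0.6] T [ 0.02  0.02 -0.02] open 52.8 j [ 0.42  0.29 -0.21  1.07 -0.    0.62]
{'px': array([198., 360.]), 'c': (635.7, 125.6), 'wh': (20.6, 20.7), 'long': 44.7, 'cut': False}
{'px': array([429., 254.]), 'c': (582.5, 308.9), 'wh': (37.3, 37.9), 'long': -31.0, 'cut': False}
{'px': array([317., 205.]), 'c': (529.6, 240.8), 'wh': (34.9, 59.2), 'long': -10.8, 'cut': False}
t 13.65 tcp mm [534.8 241.4  64.6] z [ 0.002  0.    -1.   ] jaw yaw 78.9 F [ 0.2 -0.4  0.2] T [ 0.03  0.05 -0.03] open 53.3 j [ 0.42  0.29 -0.21  1.07 -0.    0.62]
```

View pics/w13.png

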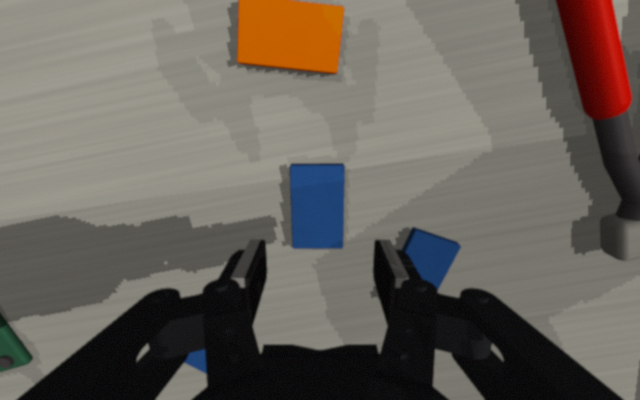

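```bash
python3 -m pendant '-0.01 -0.001 -0.06 0 0 0 0.58; -0.01 -0.001 -0.1 0 0 0 0.58; -0.01 -0.001 -0.121 0 0 0 0.58; -0.01 -0.001 -0.121 0 0 0 0.58; -0.01 -0.001 -0.121 0 0 0 0.58' 60; python3 -c "
from h import *
st()"; python3 -m pendant '0 0 0 0 0 0 0.3; 0 0 0 0 0 0 0; 0 0 0 0 0 0 0; 0 0 0 0 0 0 0; 0 0 0 0 0 0 0' 60;  python3 -c "
from h import *
st()"
```

```text
t: 14.07
tcp_pos: [0.5293, 0.2409, 0.0033]
tcp_rot: [-0.0, 0.097, 0.995, -0.0]
wrist_force: [-0.7, -0.6, 0.4]
opening: 0.0494
t 14.07 tcp mm [529.3 240.9   3.3] z [-0. -0. -1.] jaw yaw 78.92 F [-0.7 -0.6  0.4] T [-0.02 -0.04  0.  ] open 49.4 j [ 0.43  0.32 -0.3   0.94 -0.    0.62]
t: 14.48
tcp_pos: [0.5304, 0.2417, 0.0049]
tcp_rot: [0.001, 0.096, 0.995, 0.001]
wrist_force: [-0.5, -2.2, 6.1]
opening: 0.0327
t 14.48 tcp mm [530.4 241.7   4.9] z [ 0.003  0.001 -1.   ] jaw yaw 78.94 F [-0.5 -2.2  6.1] T [-0.24  0.21  0.01] open 32.7 j [ 0.43  0.32 -0.3   0.94 -0.    0.62]
```

```bash
python3 -m pendant '0 0 0.08 0 0 0 0; 0 0 0.16 0 0 -0.08 0; 0 0 0.24 0 0 -0.16 0; 0.078 -0.644 0.25 0 0 -0.837 0; 0.078 -0.644 0.25 0 0 -0.837 0; 0.078 -0.644 0.25 0 0 -0.837 0; 0.078 -0.644 0.25 0 0 -0.837 0; 0.078 -0.644 0.25 0 0 -0.837 0; 0.078 -0.644 0.25 0 0 -0.837 0; 0.078 -0.644 0.25 0 0 -0.837 0; 0.078 -0.644 0.25 0 0 -0.837 0; 0.078 -0.644 0.25 0 0 -0.837 0' ;python3 - <<'E'
from h import *
o,R,cal,im=shot("w14")
for b in blues(im,cal,o["tcp_pos"][2]+.003): print(b)
E
```

```text
t: 15.48
tcp_pos: [0.569, -0.0862, 0.1287]
tcp_rot: [0.002, 0.667, 0.745, -0.0]
wrist_force: [-1.0, 0.4, -0.7]
opening: 0.0326
t 15.48 tcp mm [569.  -86.2 128.7] z [ 0.002 -0.002 -1.   ] jaw yaw 6.37 F [-1.   0.4 -0.7] T [ 0.08  0.03 -0.04] open 32.6 j [-0.15  0.24 -0.13  1.2  -0.    1.31]
{'px': array([320., 234.]), 'c': (567.4, -77.6), 'wh': (35.5, 77.9), 'long': -83.3, 'cut': False}
```

View pics/w14.png

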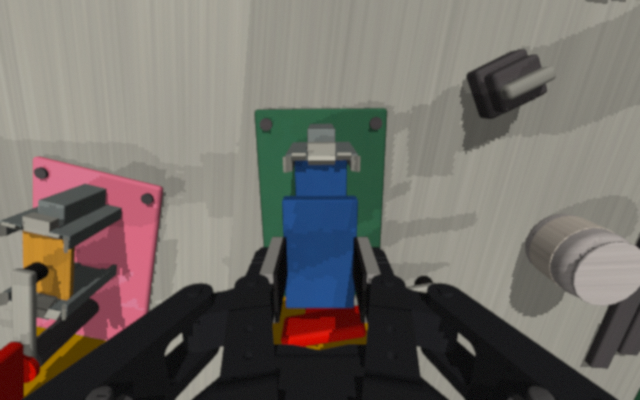

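```bash
python3 -m pendant '0 0 0 0 0 0 0; 0 0 -0.04 0 0 0 0; 0 0 -0.08 0 0 0 0; 0 0 -0.08 0 0 0 0; 0 0 -0.08 0 0 0 0' ; python3 -c "
from h import *
st()"
```

```text
t: 15.95
tcp_pos: [0.5673, -0.0793, 0.0874]
tcp_rot: [-0.001, 0.662, 0.75, -0.001]
wrist_force: [-0.6, -1.3, -0.6]
opening: 0.0326
t 15.95 tcp mm [567.3 -79.3  87.4] z [-0.002  0.    -1.   ] jaw yaw 7.17 F [-0.6 -1.3 -0.6] T [ 0.07 -0.02  0.01] open 32.6 j [-0.14  0.25 -0.2   1.12  0.    1.31]
```

```bash
python3 -m pendant '0.004 -0.0038 0 0 0 0 0; 0.004 -0.0038 -0.012 0 0 0 0; 0.004 -0.0038 -0.024 0 0 0 0; 0.004 -0.0038 -0.03 0 0 0 0; 0.004 -0.0038 -0.03 0 0 0 0' 100 ; python3 -c "
from h import *
o,R,cal,im=shot('w15')
cv2.imwrite('pics/w15z.png',cv2.resize(im[80:330,220:430],None,fx=2.4,fy=2.4,interpolation=cv2.INTER_CUBIC)[:,:,::-1])"
```

```text
t: 16.37
tcp_pos: [0.571, -0.0821, 0.0735]
tcp_rot: [0.001, 0.662, 0.749, 0.001]
wrist_force: [0.7, 3.1, 5.1]
opening: 0.0305
t 16.37 tcp mm [571.  -82.1  73.5] z [ 0.002  0.001 -1.   ] jaw yaw 7.05 F [0.7 3.1 5.1] T [ 0.38 -0.08  0.01] open 30.5 j [-0.14  0.27 -0.22  1.09  0.    1.3 ]
```

View pics/w15z.png

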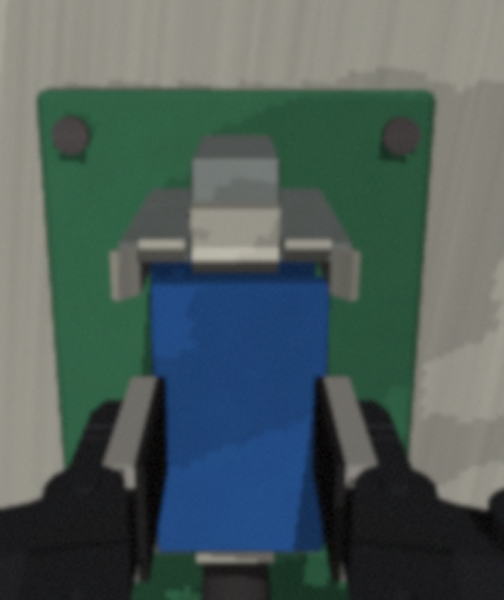

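```bash
python3 -m pendant '-0.0028 0.0018 0 0 0 0 0; -0.0028 0.0018 -0.006 0 0 0 0; -0.0028 0.0018 -0.012 0 0 0 0; -0.0028 0.0018 -0.018 0 0 0 0; -0.0028 0.0018 -0.024 0 0 0 0; -0.0028 0.0018 -0.024 0 0 0 0'; python3 -c "
from h import *
st()"; python3 -m pendant '0 0 -0.006 0 0 0 0; 0 0 -0.012 0 0 0 0; 0 0 -0.018 0 0 0 0; 0 0 -0.018 0 0 0 0';  python3 -c "
from h import *
o,R,cal,im=shot('w16')
cv2.imwrite('pics/w16z.png',cv2.resize(im[80:330,220:430],None,fx=2.4,fy=2.4,interpolation=cv2.INTER_CUBIC)[:,:,::-1])"
```

```text
t: 16.92
tcp_pos: [0.5697, -0.0808, 0.0621]
tcp_rot: [0.001, 0.662, 0.749, 0.002]
wrist_force: [2.5, 3.5, 3.3]
opening: 0.0305
t 16.92 tcp mm [569.7 -80.8  62.1] z [ 0.003  0.001 -1.   ] jaw yaw 7.06 F [2.5 3.5 3.3] T [ 0.73 -0.38 -0.08] open 30.5 j [-0.14  0.27 -0.24  1.06  0.    1.31]
t: 17.25
tcp_pos: [0.5692, -0.081, 0.0517]
tcp_rot: [-0.0, 0.662, 0.749, 0.001]
wrist_force: [2.7, 3.4, 0.1]
opening: 0.0304
t 17.25 tcp mm [569.2 -81.   51.7] z [ 0.001  0.001 -1.   ] jaw yaw 7.04 F [2.7 3.4 0.1] T [ 0.94 -0.52 -0.03] open 30.4 j [-0.14  0.28 -0.25  1.04  0.    1.31]
```

View pics/w16z.png

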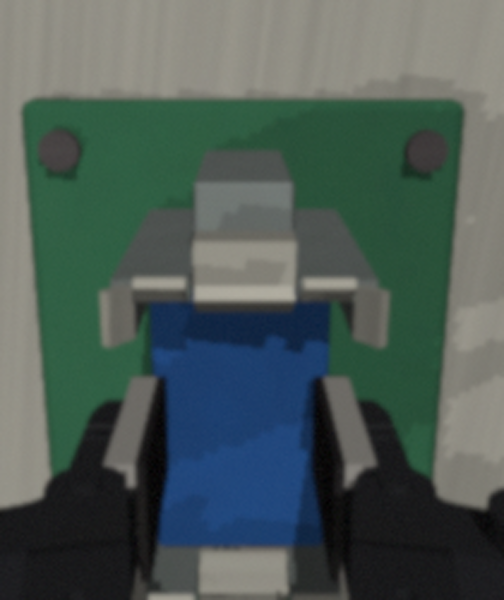

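```bash
python3 -m pendant '0 0.001 -0.002 0 0 0 0; 0 0.001 -0.002 0 0 0 0; 0 0.001 -0.002 0 0 0 0.5; 0 0 -0.002 0 0 0 0.55; 0 0 -0.002 0 0 0 0.55; 0 0 -0.002 0 0 0 0.6; 0 0 0.08 0 0 0 0.6; 0 0 0.16 0 0 0 0.6; 0 0 0.2 0 0 0 0.6; 0 0 0.2 0 0 0 0.6'; python3 - <<'E'
from h import *
o,R,cal,im=shot("w17")
for b in blues(im,cal,.06): print(b)
a=cv2.resize(im[80:330,220:430],None,fx=2.2,fy=2.2,interpolation=cv2.INTER_CUBIC)
s=viewer.get_image("scene"); s=cv2.resize(s[170:240,270:320],None,fx=6,fy=6*1.3095,interpolation=cv2.INTER_CUBIC)
cv2.imwrite("pics/w17z.png",np.hstack([a,cv2.resize(s,(300,a.shape[0]))])[:,:,::-1])
E
```

```text
t: 18.13
tcp_pos: [0.5711, -0.0824, 0.1574]
tcp_rot: [0.004, 0.663, 0.749, 0.002]
wrist_force: [0.4, -0.1, 0.2]
opening: 0.0511
t 18.13 tcp mm [571.1 -82.4 157.4] z [ 0.008 -0.002 -1.   ] jaw yaw 7.0 F [ 0.4 -0.1  0.2] T [ 0.03 -0.06 -0.01] open 51.1 j [-0.14  0.23 -0.08  1.26 -0.    1.31]
{'px': array([316., 193.]), 'c': (568.8, -82.1), 'wh': (36.0, 57.9), 'long': -83.1, 'cut': False}
```

View pics/w17z.png

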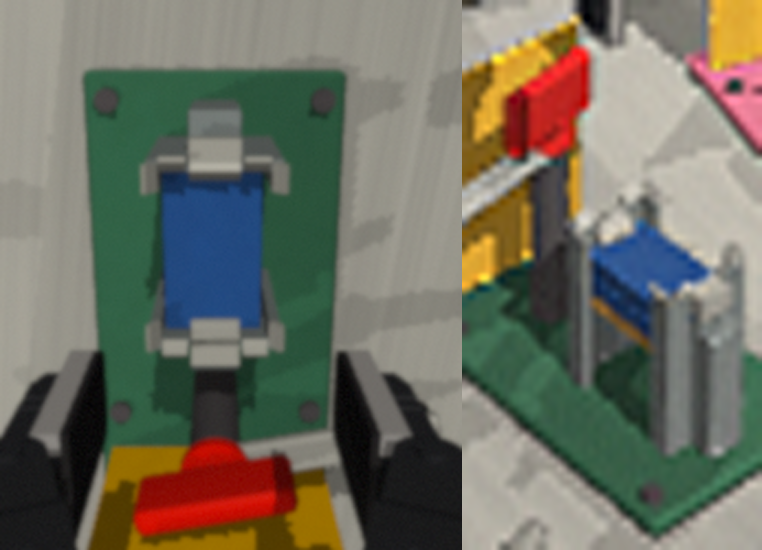

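Plate 2 is caught too: two plates show in the stack under the catches. Next, the plate near (626,125).

```bash
python3 -m pendant '0.112 0.413 0.05 0 0 -0.6 0.6; 0.112 0.413 0.05 0 0 -0.6 0.6; 0.112 0.413 0.05 0 0 -0.6 0.6; 0.112 0.413 0.05 0 0 -0.6 0.6; 0.112 0.413 0.05 0 0 -0.6 0.6; 0.112 0.413 -0.03 0 0 -0.6 0.6; 0.112 0.413 -0.11 0 0 -0.6 0.6; 0.112 0.413 -0.18 0 0 -0.6 0.6; 0.112 0.413 -0.18 0 0 -0.6 0.6; 0.112 0.413 -0.18 0 0 -0.6 0.6; 0.112 0.413 -0.18 0 0 -0.6 0.6'; python3 - <<'E'
from h import *
o,R,cal,im=shot("w18")
for b in blues(im,cal): print(b)
st()
E
```

```text
t: 19.15
tcp_pos: [0.6251, 0.1246, 0.0629]
tcp_rot: [0.0, 0.922, 0.387, 0.0]
wrist_force: [1.1, 0.9, 1.0]
opening: 0.0515
t 19.15 tcp mm [625.1 124.6  62.9] z [ 0. -0. -1.] jaw yaw -44.49 F [1.1 0.9 1. ] T [ 0.05 -0.02  0.01] open 51.5 j [ 0.2   0.38 -0.08  1.11 -0.    2.54]
{'px': array([322., 209.]), 'c': (627.1, 124.5), 'wh': (35.1, 59.8), 'long': 45.5, 'cut': False}
{'px': array([68., 41.]), 'c': (595.3, 301.8), 'wh': (36.5, 61.9), 'long': -30.7, 'cut': True}
t 19.2 tcp mm [626.  124.6  64.1] z [ 0.003  0.    -1.   ] jaw yaw -44.52 F [0.7 0.2 0. ] T [-0.05 -0.02 -0.01] open 51.2 j [ 0.2   0.38 -0.08  1.11 -0.    2.54]
```

View pics/w18.png

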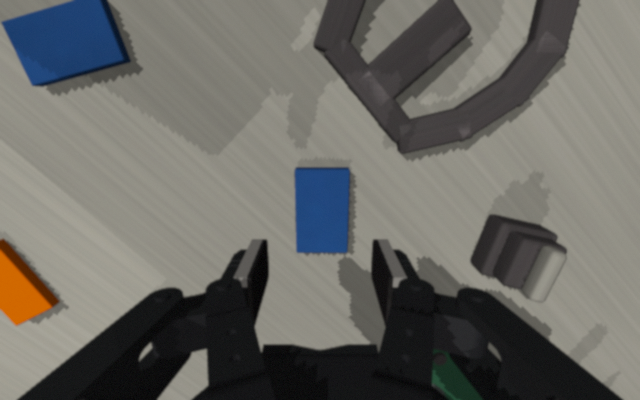

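The plate at (322,209) is centred; the shoe (430,80) and hardy (520,255) are clear of the fingers.

```bash
python3 -m pendant '0.002 0 -0.06 0 0 0 0.58; 0.002 0 -0.1 0 0 0 0.58; 0.002 0 -0.119 0 0 0 0.58; 0.002 0 -0.119 0 0 0 0.58; 0.002 0 -0.119 0 0 0 0.58' 60; python3 -c "
from h import *
st()"; python3 -m pendant '0 0 0 0 0 0 0.3; 0 0 0 0 0 0 0; 0 0 0 0 0 0 0; 0 0 0 0 0 0 0; 0 0 0 0 0 0 0' 60;  python3 -c "
from h import *
st()"
```

```text
t: 19.62
tcp_pos: [0.6266, 0.1247, 0.004]
tcp_rot: [0.0, 0.922, 0.386, 0.001]
wrist_force: [-0.2, -0.7, 0.5]
opening: 0.0498
t 19.62 tcp mm [626.6 124.7   4. ] z [ 0.002  0.    -1.   ] jaw yaw -44.55 F [-0.2 -0.7  0.5] T [ 0.02 -0.04  0.03] open 49.8 j [ 0.2   0.42 -0.16  0.99 -0.    2.54]
t: 20.03
tcp_pos: [0.6273, 0.125, 0.0052]
tcp_rot: [0.001, 0.922, 0.386, 0.002]
wrist_force: [-1.0, -0.9, 6.2]
opening: 0.0326
t 20.03 tcp mm [627.3 125.    5.2] z [ 0.004  0.    -1.   ] jaw yaw -44.55 F [-1.  -0.9  6.2] T [-0.12  0.22  0.02] open 32.6 j [ 0.2   0.42 -0.16  0.99 -0.    2.55]
```

```bash
python3 -m pendant '0 0 0.08 0 0 0 0; 0 0 0.16 0 0 0.08 0; 0 0 0.24 0 0 0.16 0; -0.115 -0.412 0.25 0 0 0.6 0; -0.115 -0.412 0.25 0 0 0.6 0; -0.115 -0.412 0.25 0 0 0.6 0; -0.115 -0.412 0.25 0 0 0.6 0; -0.115 -0.412 0.25 0 0 0.6 0; -0.115 -0.412 0.25 0 0 0.6 0; -0.115 -0.412 0.25 0 0 0.6 0; -0.115 -0.412 0.21 0 0 0.6 0; -0.115 -0.412 0.21 0 0 0.6 0' ;python3 - <<'E'
from h import *
o,R,cal,im=shot("w19")
st()
cv2.imwrite("pics/w19z.png",cv2.resize(im[80:350,190:460],None,fx=2.2,fy=2.2,interpolation=cv2.INTER_CUBIC)[:,:,::-1])
E
```

```text
t: 21.03
tcp_pos: [0.5675, -0.0809, 0.106]
tcp_rot: [-0.001, 0.663, 0.749, -0.0]
wrist_force: [-0.9, 0.1, -0.5]
opening: 0.0327
t 21.03 tcp mm [567.5 -80.9 106. ] z [-0.001  0.001 -1.   ] jaw yaw 6.93 F [-0.9  0.1 -0.5] T [ 0.    0.04 -0.02] open 32.7 j [-0.14  0.25 -0.17  1.16  0.    1.31]
t 21.08 tcp mm [567.5 -80.6 106.8] z [-0.002  0.001 -1.   ] jaw yaw 6.99 F [ 0.2  0.4 -1.7] T [0.02 0.05 0.05] open 32.7 j [-0.14  0.24 -0.17  1.16  0.    1.31]
```

View pics/w19z.png

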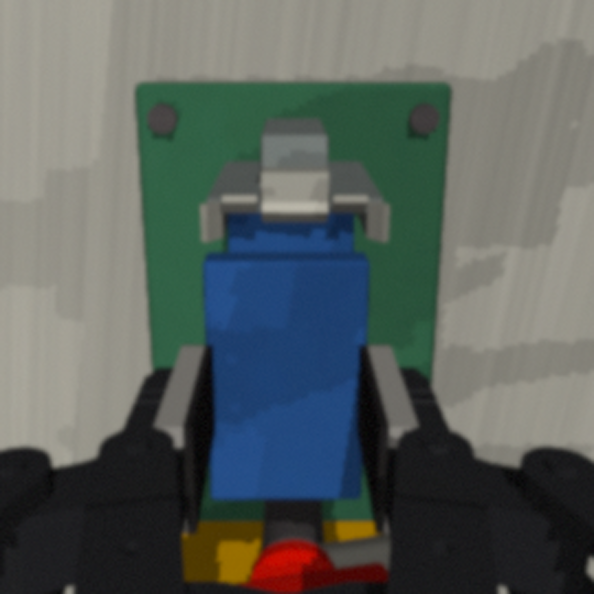

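```bash
python3 -m pendant '0.0034 0 -0.03 0 0 0 0; 0.0034 0 -0.055 0 0 0 0; 0.0034 0 -0.067 0 0 0 0; 0.0034 0 -0.067 0 0 0 0' 100; python3 -c "
from h import *
o,R,cal,im=shot('w20')
cv2.imwrite('pics/w20z.png',cv2.resize(im[80:330,220:430],None,fx=2.4,fy=2.4,interpolation=cv2.INTER_CUBIC)[:,:,::-1])"
```

```text
t: 21.42
tcp_pos: [0.5696, -0.0803, 0.0732]
tcp_rot: [-0.001, 0.662, 0.749, -0.0]
wrist_force: [0.1, -1.0, -1.4]
opening: 0.0299
t 21.42 tcp mm [569.6 -80.3  73.2] z [-0.002  0.    -1.   ] jaw yaw 7.06 F [ 0.1 -1.  -1.4] T [0.07 0.03 0.  ] open 29.9 j [-0.14  0.27 -0.22  1.09 -0.    1.31]
```

View pics/w20z.png

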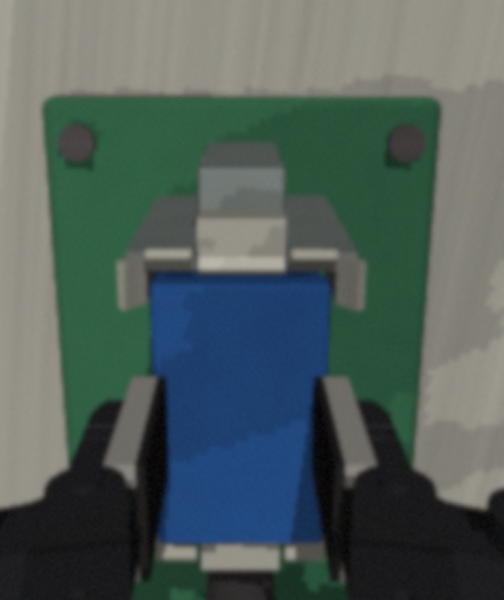

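Well aligned this time (plate mid 241, catch 242) with no side force. I'll press it down.

```bash
python3 -m pendant '0 0 -0.006 0 0 0 0; 0 0 -0.012 0 0 0 0; 0 0 -0.018 0 0 0 0; 0 0 -0.024 0 0 0 0; 0 0 -0.024 0 0 0 0'; python3 -c "
from h import *
st()"; python3 -m pendant '0 0 -0.006 0 0 0 0; 0 0 -0.012 0 0 0 0; 0 0 -0.018 0 0 0 0; 0 0 -0.02 0 0 0 0; 0 0 -0.02 0 0 0 0';  python3 -c "
from h import *
o,R,cal,im=shot('w21')
cv2.imwrite('pics/w21z.png',cv2.resize(im[80:330,220:430],None,fx=2.4,fy=2.4,interpolation=cv2.INTER_CUBIC)[:,:,::-1])"
```

```text
t: 21.88
tcp_pos: [0.5711, -0.0812, 0.0629]
tcp_rot: [0.001, 0.662, 0.749, 0.001]
wrist_force: [1.2, -0.0, 1.3]
opening: 0.0302
t 21.88 tcp mm [571.1 -81.2  62.9] z [ 0.003 -0.    -1.   ] jaw yaw 7.02 F [ 1.2 -0.   1.3] T [ 0.03 -0.37  0.03] open 30.2 j [-0.14  0.27 -0.23  1.06  0.    1.31]
t: 22.3
tcp_pos: [0.5697, -0.0812, 0.0513]
tcp_rot: [-0.0, 0.663, 0.749, -0.0]
wrist_force: [1.1, 0.6, 2.5]
opening: 0.0303
t 22.3 tcp mm [569.7 -81.2  51.3] z [-0.001  0.    -1.   ] jaw yaw 7.02 F [1.1 0.6 2.5] T [ 0.04 -0.32  0.01] open 30.3 j [-0.14  0.28 -0.25  1.04 -0.    1.31]
```

View pics/w21z.png

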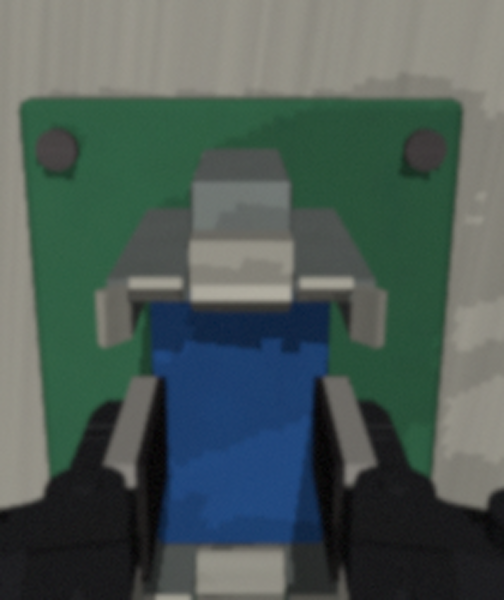

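```bash
python3 -m pendant '0 0 -0.001 0 0 0 0; 0 0 -0.001 0 0 0 0; 0 0 -0.001 0 0 0 0.5; 0 0 -0.001 0 0 0 0.55; 0 0 -0.001 0 0 0 0.55; 0 0 -0.001 0 0 0 0.6; 0 0 0.08 0 0 0 0.6; 0 0 0.16 0 0 0 0.6; 0 0 0.2 0 0 0 0.6; 0 0 0.2 0 0 0 0.6'; python3 - <<'E'
from h import *
o,R,cal,im=shot("w22")
for b in blues(im,cal,.06): print(b)
a=cv2.resize(im[80:330,220:430],None,fx=2.2,fy=2.2,interpolation=cv2.INTER_CUBIC)
s=viewer.get_image("scene"); s=s[170:240,270:320]
cv2.imwrite("pics/w22z.png",np.hstack([a,cv2.resize(s,(335,a.shape[0]),interpolation=cv2.INTER_CUBIC)])[:,:,::-1])
E
```

```text
t: 23.18
tcp_pos: [0.5724, -0.0815, 0.1575]
tcp_rot: [0.003, 0.662, 0.749, 0.002]
wrist_force: [0.7, -0.5, 0.5]
opening: 0.0515
t 23.18 tcp mm [572.4 -81.5 157.5] z [ 0.008 -0.001 -1.   ] jaw yaw 7.02 F [ 0.7 -0.5  0.5] T [-0.02 -0.04 -0.01] open 51.5 j [-0.14  0.23 -0.08  1.26 -0.    1.31]
{'px': array([315., 194.]), 'c': (569.3, -81.8), 'wh': (35.9, 58.8), 'long': -82.9, 'cut': False}
```

View pics/w22z.png

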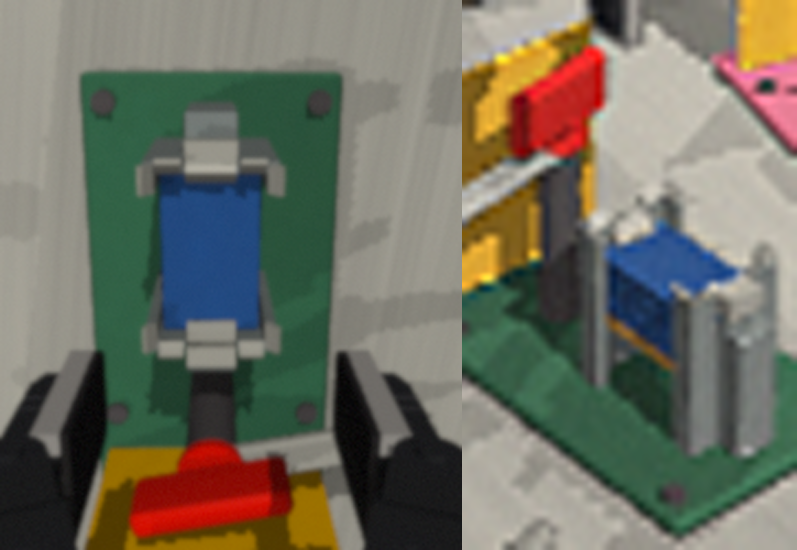

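Three are caught. Last plate, near (594,303).

```bash
python3 -m pendant '0.047 0.769 0.05 0 0 0.609 0.6; 0.047 0.769 0.05 0 0 0.609 0.6; 0.047 0.769 0.05 0 0 0.609 0.6; 0.047 0.769 0.05 0 0 0.609 0.6; 0.047 0.769 0.05 0 0 0.609 0.6; 0.047 0.769 0.05 0 0 0.609 0.6; 0.047 0.769 0.05 0 0 0.609 0.6; 0.047 0.769 0.05 0 0 0.609 0.6; 0.047 0.769 -0.03 0 0 0.609 0.6; 0.047 0.769 -0.11 0 0 0.609 0.6; 0.047 0.769 -0.18 0 0 0.609 0.6; 0.047 0.769 -0.18 0 0 0.609 0.6'; python3 - <<'E'
from h import *
o,R,cal,im=shot("w23")
st();o,R,cal,im=shot("w23")
for b in blues(im,cal): print(b)
E
```

```text
t: 24.28
tcp_pos: [0.5881, 0.3026, 0.0518]
tcp_rot: [-0.005, 0.263, 0.965, -0.005]
wrist_force: [-1.3, -1.0, -0.8]
opening: 0.051
t 24.28 tcp mm [588.1 302.6  51.8] z [-0.013 -0.006 -1.   ] jaw yaw 59.5 F [-1.3 -1.  -0.8] T [-0.08  0.08 -0.03] open 51.0 j [ 0.48  0.44 -0.02  1.13  0.    1.01]
t 24.33 tcp mm [588.8 301.9  54. ] z [-0.012 -0.006 -1.   ] jaw yaw 59.44 F [-0.5 -0.9 -0. ] T [-0.02  0.03  0.03] open 51.0 j [ 0.47  0.44 -0.01  1.13 -0.    1.01]
t 24.33 tcp mm [588.8 301.9  54. ] z [-0.012 -0.006 -1.   ] jaw yaw 59.44 F [-0.5 -0.9 -0. ] T [-0.02  0.03  0.03] open 51.0 j [ 0.47  0.44 -0.01  1.13 -0.    1.01]
{'px': array([328., 222.]), 'c': (593.1, 304.6), 'wh': (34.9, 59.8), 'long': -30.7, 'cut': False}
```

View pics/w23.png

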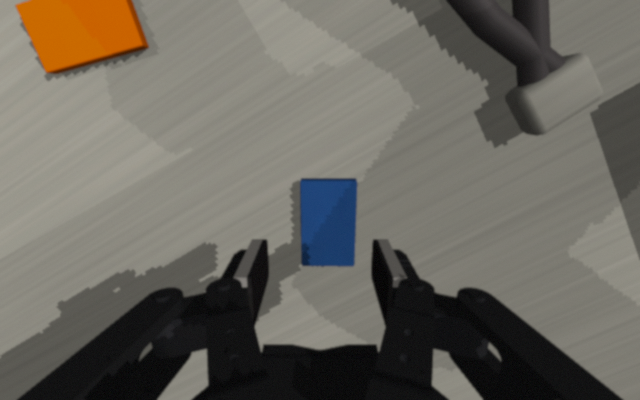

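```bash
python3 -m pendant '0 0 0 0 0 0 0.58; 0 0 0 0 0 0 0.58; 0 0 0 0 0 0 0.58'; python3 - <<'E'
from h import *
o,R,cal,im=shot("w24")
for b in blues(im,cal): print(b)
E
```

```text
t: 24.63
tcp_pos: [0.5951, 0.3032, 0.065]
tcp_rot: [0.002, 0.265, 0.964, 0.002]
wrist_force: [0.8, -0.1, -0.2]
opening: 0.0495
t 24.63 tcp mm [595.1 303.2  65. ] z [ 0.004  0.002 -1.   ] jaw yaw 59.29 F [ 0.8 -0.1 -0.2] T [-0.06 -0.03  0.04] open 49.5 j [ 0.47  0.43 -0.    1.13 -0.    1.01]
{'px': array([320., 208.]), 'c': (593.3, 304.5), 'wh': (34.9, 59.0), 'long': -30.7, 'cut': False}
```

```bash
python3 -m pendant '-0.003 0.002 -0.06 0 0 0 0.58; -0.003 0.002 -0.1 0 0 0 0.58; -0.003 0.002 -0.121 0 0 0 0.58; -0.003 0.002 -0.121 0 0 0 0.58; -0.003 0.002 -0.121 0 0 0 0.58' 60; python3 -c "
from h import *
st()"; python3 -m pendant '0 0 0 0 0 0 0.3; 0 0 0 0 0 0 0; 0 0 0 0 0 0 0; 0 0 0 0 0 0 0; 0 0 0 0 0 0 0' 60;  python3 -c "
from h import *
st()"
```

```text
t: 25.1
tcp_pos: [0.5922, 0.3042, 0.0021]
tcp_rot: [0.0, 0.264, 0.964, 0.0]
wrist_force: [0.1, 0.1, 0.3]
opening: 0.0496
t 25.1 tcp mm [592.2 304.2   2.1] z [ 0.  0. -1.] jaw yaw 59.34 F [0.1 0.1 0.3] T [-0.01  0.06  0.01] open 49.6 j [ 0.47  0.47 -0.09  1.01  0.    1.01]
t: 25.52
tcp_pos: [0.5933, 0.3049, 0.0037]
tcp_rot: [0.001, 0.264, 0.964, 0.001]
wrist_force: [-0.2, -0.8, 6.4]
opening: 0.0334
t 25.52 tcp mm [593.3 304.9   3.7] z [ 0.003  0.001 -1.   ] jaw yaw 59.35 F [-0.2 -0.8  6.4] T [-0.1   0.1  -0.03] open 33.4 j [ 0.47  0.47 -0.09  1.01 -0.    1.01]
```

```bash
python3 -m pendant '0 0 0.08 0 0 0 0; 0 0 0.16 0 0 -0.08 0; 0 0 0.24 0 0 -0.16 0; -0.047 -0.772 0.25 0 0 -0.609 0; -0.047 -0.772 0.25 0 0 -0.609 0; -0.047 -0.772 0.25 0 0 -0.609 0; -0.047 -0.772 0.25 0 0 -0.609 0; -0.047 -0.772 0.25 0 0 -0.609 0; -0.047 -0.772 0.25 0 0 -0.609 0; -0.047 -0.772 0.25 0 0 -0.609 0; -0.047 -0.772 0.25 0 0 -0.609 0; -0.047 -0.772 0.25 0 0 -0.609 0' ; python3 -c "
from h import *
st()"
```

```text
t: 26.52
tcp_pos: [0.569, -0.0719, 0.1272]
tcp_rot: [0.001, 0.662, 0.749, 0.0]
wrist_force: [0.3, -0.1, -1.4]
opening: 0.0329
t 26.52 tcp mm [569.  -71.9 127.2] z [ 0.002 -0.    -1.   ] jaw yaw 7.03 F [ 0.3 -0.1 -1.4] T [ 0.01 -0.03  0.01] open 32.9 j [-0.13  0.23 -0.14  1.2   0.    1.32]
```

```bash
python3 -m pendant '0 -0.018 -0.04 0 0 0 0; 0 -0.018 -0.04 0 0 0 0; 0 -0.018 -0.04 0 0 0 0; 0 -0.018 -0.04 0 0 0 0' ; python3 - <<'E'
from h import *
o,R,cal,im=shot("w25")
cv2.imwrite("pics/w25z.png",cv2.resize(im[80:350,190:460],None,fx=2.2,fy=2.2,interpolation=cv2.INTER_CUBIC)[:,:,::-1])
st()
E
```

```text
t: 26.85
tcp_pos: [0.5693, -0.0783, 0.1069]
tcp_rot: [-0.0, 0.662, 0.749, 0.0]
wrist_force: [1.2, 0.3, -0.8]
opening: 0.0329
t 26.85 tcp mm [569.3 -78.3 106.9] z [ 0.  0. -1.] jaw yaw 7.05 F [ 1.2  0.3 -0.8] T [ 0.02  0.   -0.01] open 32.9 j [-0.14  0.25 -0.17  1.16  0.    1.31]
t 26.9 tcp mm [569.6 -77.9 107.1] z [ 0.001  0.    -1.   ] jaw yaw 7.1 F [ 0.3 -0.2 -0.2] T [ 0.01  0.02 -0.05] open 33.2 j [-0.14  0.25 -0.17  1.16  0.    1.31]
```

View pics/w25z.png

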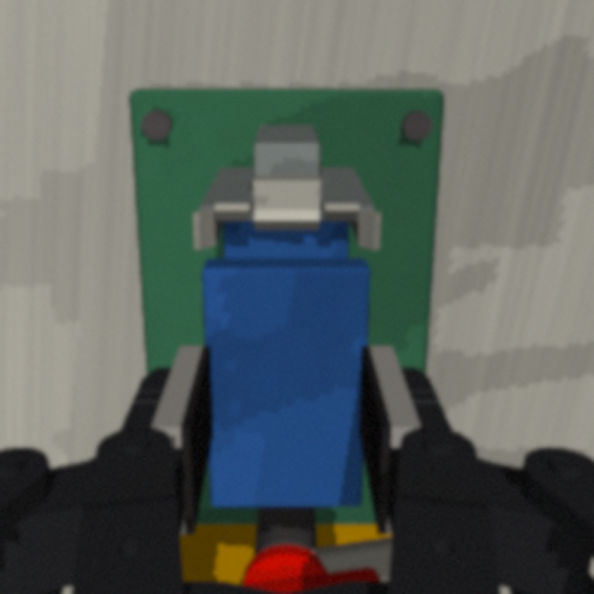

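The plate is held and aligned with the catch (287 against 287), and its gap to the base edge is the same as last time. Going down.

```bash
python3 -m pendant '0 -0.001 -0.03 0 0 0 0; 0 -0.001 -0.055 0 0 0 0; 0 -0.001 -0.069 0 0 0 0; 0 -0.001 -0.069 0 0 0 0' 100; python3 -c "
from h import *
o,R,cal,im=shot('w26')
cv2.imwrite('pics/w26z.png',cv2.resize(im[80:330,220:430],None,fx=2.4,fy=2.4,interpolation=cv2.INTER_CUBIC)[:,:,::-1])"
```

```text
t: 27.23
tcp_pos: [0.5695, -0.0783, 0.0717]
tcp_rot: [0.0, 0.662, 0.75, 0.0]
wrist_force: [-0.2, -0.6, 1.4]
opening: 0.0314
t 27.23 tcp mm [569.5 -78.3  71.7] z [ 0. -0. -1.] jaw yaw 7.13 F [-0.2 -0.6  1.4] T [-0.08  0.1  -0.02] open 31.4 j [-0.14  0.26 -0.22  1.08 -0.    1.31]
```

View pics/w26z.png

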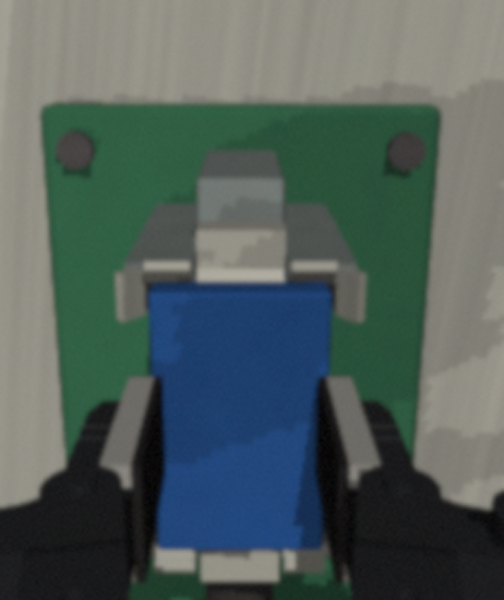

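```bash
python3 -m pendant '0 0 -0.006 0 0 0 0; 0 0 -0.012 0 0 0 0; 0 0 -0.018 0 0 0 0; 0 0 -0.024 0 0 0 0; 0 0 -0.024 0 0 0 0'; python3 -c "
from h import *
st()"; python3 -m pendant '0 0 -0.006 0 0 0 0; 0 0 -0.012 0 0 0 0; 0 0 -0.018 0 0 0 0; 0 0 -0.02 0 0 0 0; 0 0 -0.02 0 0 0 0';  python3 -c "
from h import *
o,R,cal,im=shot('w27')
cv2.imwrite('pics/w27z.png',cv2.resize(im[80:330,220:430],None,fx=2.4,fy=2.4,interpolation=cv2.INTER_CUBIC)[:,:,::-1])"
```

```text
t: 27.7
tcp_pos: [0.57, -0.0791, 0.06]
tcp_rot: [0.001, 0.662, 0.749, 0.001]
wrist_force: [2.9, 1.0, 0.6]
opening: 0.0312
t 27.7 tcp mm [570.  -79.1  60. ] z [ 0.002  0.    -1.   ] jaw yaw 7.05 F [2.9 1.  0.6] T [ 0.08 -0.67  0.07] open 31.2 j [-0.14  0.27 -0.24  1.06  0.    1.31]
t: 28.12
tcp_pos: [0.5688, -0.0795, 0.0491]
tcp_rot: [-0.0, 0.663, 0.749, -0.0]
wrist_force: [1.8, -1.0, 1.5]
opening: 0.0316
t 28.12 tcp mm [568.8 -79.5  49.1] z [-0.001 -0.    -1.   ] jaw yaw 7.01 F [ 1.8 -1.   1.5] T [ 0.01 -0.35  0.01] open 31.6 j [-0.14  0.28 -0.26  1.04 -0.    1.31]
```

View pics/w27z.png

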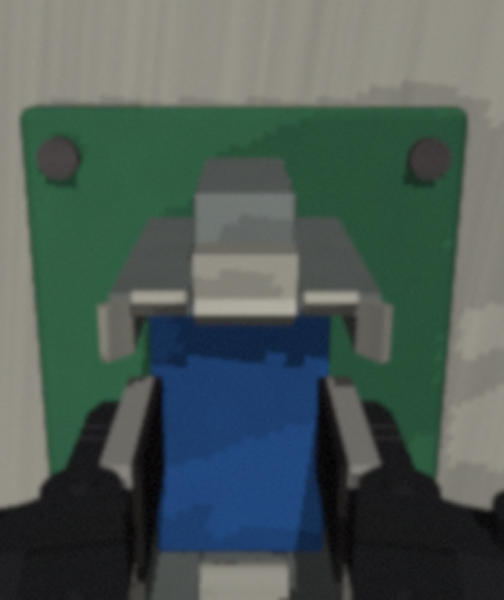

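```bash
python3 -m pendant '0 0 0 0 0 0 0; 0 0 0 0 0 0 0.5; 0 0 0 0 0 0 0.55; 0 0 0 0 0 0 0.55; 0 0 0 0 0 0 0.6; 0 0 0.08 0 0 0 0.6; 0 0 0.16 0 0 0 0.6; 0 0 0.2 0 0 0 0.6; 0 0 0.2 0 0 0 0.6; 0 0 0.2 0 0 0 0.6; 0 0 0.2 0 0 0 0.6'; python3 - <<'E'
from h import *
o,R,cal,im=shot("w28")
for b in blues(im,cal,.06): print(b)
a=cv2.resize(im[80:330,220:430],None,fx=2.2,fy=2.2,interpolation=cv2.INTER_CUBIC)
s=viewer.get_image("scene"); cv2.imwrite("pics/s28.png",s[:,:,::-1]); s=s[170:240,270:320]
cv2.imwrite("pics/w28z.png",np.hstack([a,cv2.resize(s,(335,a.shape[0]),interpolation=cv2.INTER_CUBIC)])[:,:,::-1])
im=viewer.get_image("top"); cv2.imwrite("pics/top28.png",im[:,:,::-1])
E
```

```text
t: 29.08
tcp_pos: [0.5687, -0.0794, 0.1489]
tcp_rot: [-0.0, 0.663, 0.749, -0.0]
wrist_force: [0.4, 0.4, -0.1]
opening: 0.0513
t 29.08 tcp mm [568.7 -79.4 148.9] z [-0.001  0.    -1.   ] jaw yaw 7.02 F [ 0.4  0.4 -0.1] T [-0.05  0.    0.03] open 51.3 j [-0.14  0.23 -0.09  1.25 -0.    1.31]
{'px': array([320., 200.]), 'c': (568.6, -81.7), 'wh': (35.8, 58.2), 'long': -83.0, 'cut': False}
```

View pics/w28z.png

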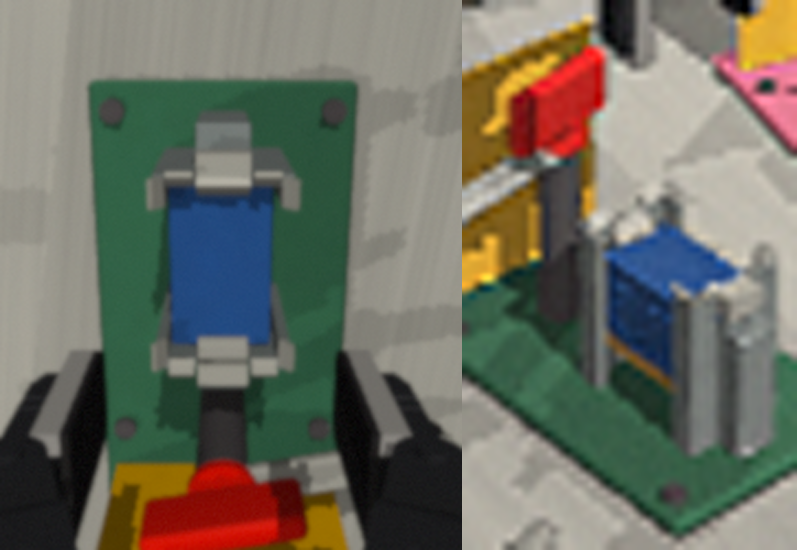

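View pics/top28.png

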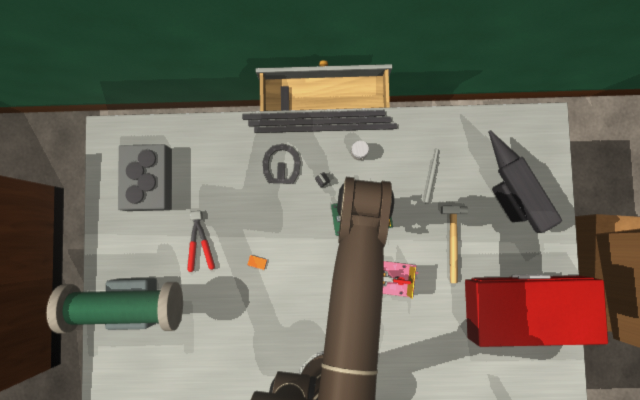

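View pics/s28.png

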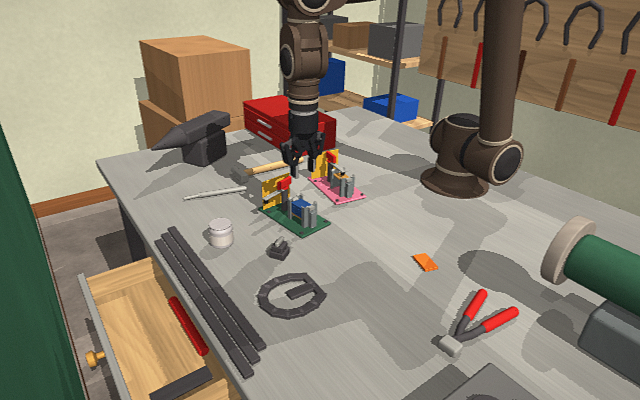

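No blue plates remain on the bench. The fourth plate lies under both catches (crop (223,165) and (223,350)), and the tools are where they were. Now the knob: turn the jaw to -73° above it with a small opening.

```bash
python3 -m pendant '0.02 -0.157 0.02 0 0 -0.931 0.28; 0.02 -0.157 0.02 0 0 -0.931 0.28; 0.02 -0.157 0.02 0 0 -0.931 0.28; 0.02 -0.157 0.02 0 0 -0.931 0.28; 0.02 -0.157 0.02 0 0 -0.931 0.28; 0.02 -0.157 0.02 0 0 -0.931 0.28; 0.02 -0.157 0.02 0 0 -0.931 0.28; 0.02 -0.157 0.02 0 0 -0.931 0.28; 0.02 -0.157 0.02 0 0 -0.931 0.28; 0.02 -0.157 0.02 0 0 -0.931 0.28; 0.02 -0.157 0.02 0 0 -0.931 0.28; 0.02 -0.157 0.02 0 0 -0.931 0.28'; python3 -m pendant '0 0 0 0 0 0 0.28; 0 0 0 0 0 0 0.28'; python3 - <<'E'
from h import *
o,R,cal,im=shot("w29");st()
E
```

```text
t: 30.23
tcp_pos: [0.5786, -0.1578, 0.1585]
tcp_rot: [-0.0, 0.989, 0.146, -0.001]
wrist_force: [0.4, 0.2, 0.2]
opening: 0.0242
t: 30.4
tcp_pos: [0.5789, -0.1579, 0.1591]
tcp_rot: [-0.0, 0.989, 0.149, -0.001]
wrist_force: [-0.9, -0.3, 0.1]
opening: 0.0236
t 30.4 tcp mm [ 578.9 -157.9  159.1] z [-0.001  0.    -1.   ] jaw yaw -72.83 F [-0.9 -0.3  0.1] T [0.01 0.05 0.05] open 23.6 j [-0.27  0.28 -0.01  1.28 -0.    2.58]
t 30.45 tcp mm [ 579.  -157.9  159.3] z [-0.001  0.    -1.   ] jaw yaw -72.85 F [-0.1  0.5  0.8] T [ 0.01 -0.03 -0.02] open 24.1 j [-0.27  0.28 -0.01  1.28 -0.    2.58]
```

View pics/w29.png

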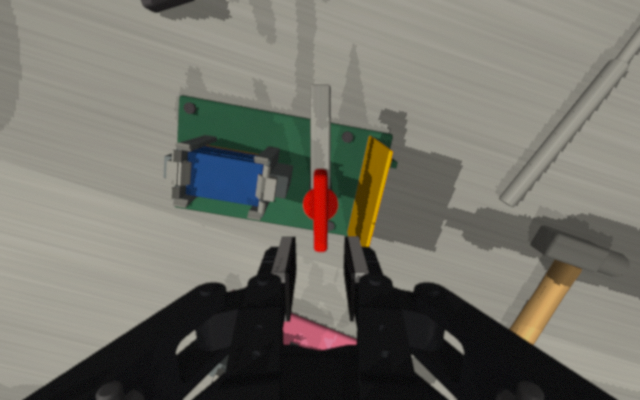

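The wings at (320,210) are aligned between the fingers, with the guard clear to the right. Descend and grip.

```bash
python3 -m pendant '0 0 -0.05 0 0 0 0.28; 0 0 -0.1 0 0 0 0.28; 0 0 -0.138 0 0 0 0.28; 0 0 -0.138 0 0 0 0.28; 0 0 -0.138 0 0 0 0.28' 40; python3 -c "
from h import *
st()"; python3 -m pendant '0 0 0 0 0 0 0; 0 0 0 0 0 0 0; 0 0 0 0 0 0 0; 0 0 0 0 0 0 0' 40;  python3 -c "
from h import *
st()"
```

```text
t: 30.87
tcp_pos: [0.5783, -0.1577, 0.09]
tcp_rot: [-0.0, 0.989, 0.148, -0.001]
wrist_force: [1.0, -0.3, -0.1]
opening: 0.0236
t 30.87 tcp mm [ 578.3 -157.7   90. ] z [-0.002  0.001 -1.   ] jaw yaw -72.93 F [ 1.  -0.3 -0.1] T [-0.01  0.01 -0.04] open 23.6 j [-0.27  0.3  -0.13  1.14 -0.    2.58]
t: 31.2
tcp_pos: [0.5799, -0.158, 0.0923]
tcp_rot: [0.0, 0.989, 0.148, 0.001]
wrist_force: [-2.5, 1.1, 4.9]
opening: 0.0088
t 31.2 tcp mm [ 579.9 -158.    92.3] z [ 0.002 -0.    -1.   ] jaw yaw -72.98 F [-2.5  1.1  4.9] T [0.2  0.29 0.  ] open 8.8 j [-0.27  0.3  -0.13  1.14  0.    2.58]
```

```bash
python3 -m pendant '0 0 0 0 0 0.06 0; 0 0 0 0 0 0.14 0; 0 0 0 0 0 0.22 0; 0 0 0 0 0 0.3 0; 0 0 0 0 0 0.38 0; 0 0 0 0 0 0.46 0; 0 0 0 0 0 0.54 0; 0 0 0 0 0 0.62 0; 0 0 0 0 0 0.7 0; 0 0 0 0 0 0.78 0; 0 0 0 0 0 0.85 0; 0 0 0 0 0 0.9 0'; python3 -c "
from h import *
st()"; python3 -m pendant '0 0 0 0 0 0.018 0; 0 0 0 0 0 0.018 0; 0 0 0 0 0 0.018 0'; python3 - <<'E'
from h import *
o,R,cal,im=shot("w30");st()
E
```

```text
t: 32.2
tcp_pos: [0.5793, -0.1576, 0.0922]
tcp_rot: [0.0, 0.678, 0.735, 0.001]
wrist_force: [-4.2, 2.7, 6.6]
opening: 0.0089
t 32.2 tcp mm [ 579.3 -157.6   92.2] z [ 0.001  0.    -1.   ] jaw yaw 4.65 F [-4.2  2.7  6.6] T [ 0.57  0.67 -0.07] open 8.9 j [-0.27  0.3  -0.13  1.14  0.    1.22]
t: 32.45
tcp_pos: [0.5793, -0.1576, 0.0923]
tcp_rot: [0.0, 0.67, 0.743, 0.001]
wrist_force: [-2.8, 3.2, 6.3]
opening: 0.0087
t 32.45 tcp mm [ 579.3 -157.6   92.3] z [ 0.001  0.    -1.   ] jaw yaw 5.93 F [-2.8  3.2  6.3] T [0.54 0.71 0.09] open 8.7 j [-0.27  0.3  -0.13  1.14  0.    1.2 ]
t 32.5 tcp mm [ 579.3 -157.6   92.3] z [ 0.001  0.    -1.   ] jaw yaw 5.92 F [-2.4  2.7  5.3] T [0.54 0.63 0.08] open 8.7 j [-0.27  0.3  -0.13  1.14  0.    1.2 ]
```

View pics/w30.png

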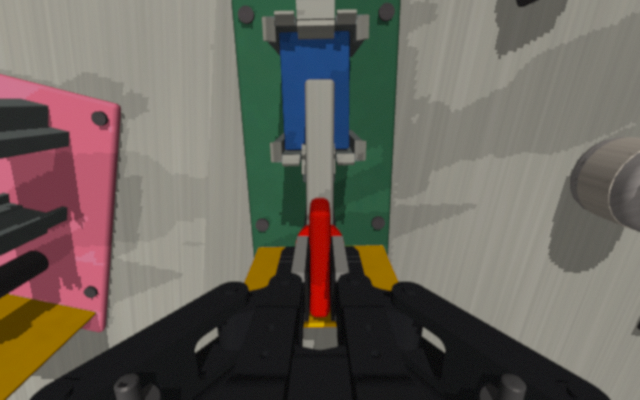

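The arm lies over the middle of the stack. Release, lift clear and check.

```bash
python3 -m pendant '0 0 0 0 0 0 0.3; 0 0 0 0 0 0 0.35; 0 0 0 0 0 0 0.4; 0 0 0.06 0 0 0 0.4; 0 0 0.14 0 0 0 0.4; 0 0.1 0.22 0 0 0 0.4; 0 0.2 0.3 0 0 0 0.4; 0 0.2 0.34 0 0 0 0.4; 0 0.2 0.34 0 0 0 0.4; 0 0.2 0.34 0 0 0 0.4'; python3 - <<'E'
from h import *
o,R,cal,im=shot("w31");cv2.imwrite("pics/w31z.png",cv2.resize(im[95:300,250:395],None,fx=2.9,fy=2.9,interpolation=cv2.INTER_CUBIC)[:,:,::-1])
H=hsv(im); m=cv2.inRange(H,(0,130,60),(8,255,255))|cv2.inRange(H,(172,130,60),(180,255,255))
m[:, :270]=0; m[:,375:]=0; m[:95]=0;m[300:]=0
P=[]
for r in range(150,300):
    c=np.where(m[r])[0]
    if 2<len(c)<12: P.append(((c[0]+c[-1]+1)/2,r+.5))
P=np.array(P); W=cast(cal,P,.107)[:,:2]*1000; vx,vy,x,y=cv2.fitLine(W.astype(np.float32),cv2.DIST_HUBER,0,.01,.01).ravel(); print("bar angle",np.degrees(np.arctan2(vy,vx))%180)
s=viewer.get_image("scene"); cv2.imwrite("pics/s31.png",cv2.resize(s[130:260,230:370],None,fx=4,fy=4,interpolation=cv2.INTER_CUBIC)[:,:,::-1])
E
```

```text
t: 33.33
tcp_pos: [0.5807, -0.0559, 0.2653]
tcp_rot: [0.003, 0.669, 0.744, 0.002]
wrist_force: [0.5, -0.9, 0.1]
opening: 0.0339
t 33.33 tcp mm [580.7 -55.9 265.3] z [ 0.007 -0.    -1.   ] jaw yaw 6.07 F [ 0.5 -0.9  0.1] T [-0.04  0.05 -0.05] open 33.9 j [-0.1   0.24  0.17  1.5   0.    1.37]
bar angle 95.99221
```

View pics/w31z.png

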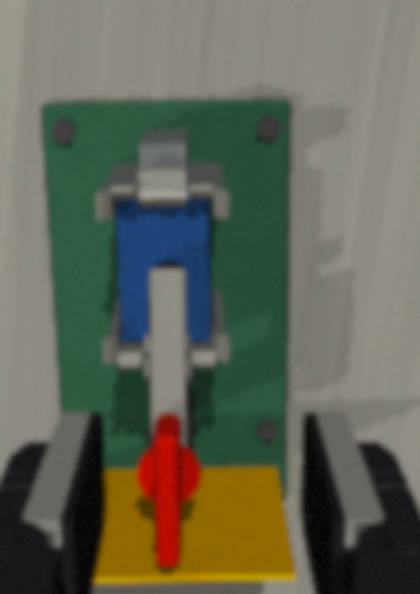

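View pics/s31.png

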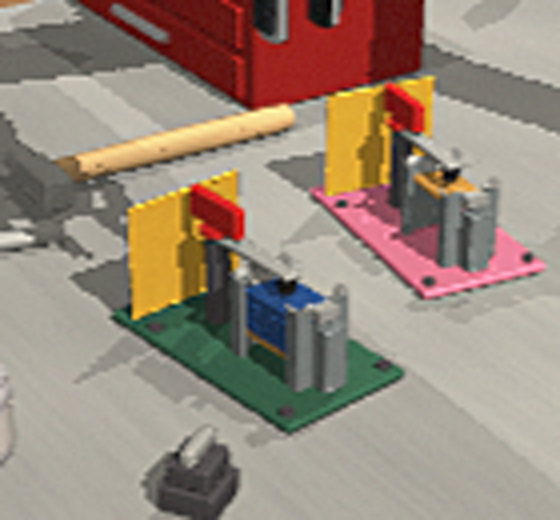

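The wings read 96.0° against the feeder's 97.0°, about 0.02 rad from shut. The stack is under the catches, the foot is above it, and the gripper is 160 mm clear. Handing in.

```bash
python3 -m pendant '0 0 0 0 0 0 0.4; 0 0 0 0 0 0 0.4'; python3 -c "
from h import *
st(); print(arm.sign_off())"
```

```text
t: 33.6
tcp_pos: [0.5786, -0.0587, 0.2589]
tcp_rot: [-0.001, 0.67, 0.742, -0.001]
wrist_force: [-0.6, 0.0, -0.2]
opening: 0.0339
t 33.6 tcp mm [578.6 -58.7 258.9] z [-0.003  0.    -1.   ] jaw yaw 5.84 F [-0.6  0.  -0.2] T [0.02 0.01 0.  ] open 33.9 j [-0.1   0.24  0.16  1.49 -0.    1.37]
the job is handed in; nothing more can be done
None
```

I loaded the feeder and handed the job in at about 34 s; `arm.sign_off()` gives no verdict, so I have only my own checks to go on. I turned the red knob open to about 1.40 rad and pressed all four blue plates under the catches one by one. One of them had been knocked about 4 cm aside; I found it again and loaded it. Then I turned the knob back.

- **Last checks:** in the pictures both catches lie over the top plate, which is level. Its visible part measured within about 2 mm of the mouth's centre. The wings were about 0.02 rad from shut, with the foot over the stack. No blue plate was left on the bench, and in the pictures the tools, the orange plate and the pink feeder stayed where they were. The fingers were empty and well clear.
- **What disagreed:** pressing each plate down showed only about 0 to 5 N at the wrist, less than the 5 to 20 N stated. I therefore judged that the plates were caught from the pictures, not from the force.

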